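# Check pipe flanges under the pointer of an x-y slide table

### The job

Aim the bench magnifier by its red ball so that it looks straight at the tip of the fixed pointer, and load every steel flange from the wooden tray into the carrier of the slide table, one flat in each nest. Then, by its handle, step the carrier so that the coloured marks come to stand centred under the pointer, red first, then yellow, blue and green (those that are there), stopping for a second at each. Finally pull the carrier fully home towards the robot and put all the flanges back flat in the tray; leave the magnifier aimed, and never touch the pointer.

Things in the scene. Friction and masses are not known exactly. Their poses are not given: they have to be found in the camera images.
- slide_x (a joint): Lower slide of the green x-y slide table: carrier travel in m along the table's own x axis (roughly away from the robot), 0 = fully home against its stop nearest the robot, 0.24 = far stop. Drags with about 2 N, stays where it is left
- slide_y (a joint): Upper slide: carrier travel in m along the table's own y axis (roughly to the robot's left), 0 = centred, stops at -0.075 and +0.075. About 2 N drag, stays where it is left
- carrier (a point): Centre of the top face of the carrier, a 176 x 176 mm aluminium plate, 10 mm thick, on the two slides; its axes are the slides' x, y and up. Face 45 mm above the bench. Black ribs 5 mm high and 6 mm wide divide it into four square nests 78 mm wide, open upward
- nest0 (a point): Centre of the floor of nest 0, at carrier (-42, -42) mm. Any flange may go in any nest
- nest1 (a point): Centre of the floor of nest 1, at carrier (-42, 42) mm. Any flange may go in any nest
- nest2 (a point): Centre of the floor of nest 2, at carrier (42, -42) mm. Any flange may go in any nest
- nest3 (a point): Centre of the floor of nest 3, at carrier (42, 42) mm. Any flange may go in any nest
- handle (a point): Centre of the top of the red upright handle by which the carrier is pushed and pulled: a round post 24 mm in diameter whose grip is 71 mm high, on a tab at the carrier's -y edge (at carrier (0, -115) mm), top 115 mm above the bench
- pointer_tip (a point): Lower end of the fixed orange downward pointer, 105 mm above the bench (16 mm above the marks of flanges that sit in the carrier). Its 8 mm steel arm runs level 142 mm above the bench, 240 mm to a 150 mm high post on a blue block on the far side of the slide table; top of the arm 146 mm, of the pointer 146 mm. Fixed to the bench
- pointer: The pointer's whole stand; origin on the bench right under the tip, its +x axis points along the arm to the post. It must not be touched
- mag_swivel (a joint): Swivel angle (rad, about vertical, anticlockwise from above positive, limits -1.2 to 1.2) of the round bench magnifier left of the slide table. Stiff: stays where it is left; moves with about 1 to 1.5 N at the red ball
- mag_tilt (a joint): Tilt angle (rad, 0 = lens looks level, positive = lens looks downward, limits -0.4 to 0.9) of the magnifier head about a level axis through the lens centre. Stiff like the swivel
- lens (a point): Centre of the magnifier's lens (98 mm across with its white rim, 18 mm thick), 190 mm above the bench; both hinge axes pass through it. Its x axis is the line of sight, from the side of the red ball out through the lens; y is to its left. Its grey foot is 100 mm across
- mag_ball (a point): Centre of the red ball (32 mm diameter) on the end of the aiming bar, 120 mm behind the lens centre, straight back along the line of sight. Taken from above, it moves on a sphere about the lens centre and turns both joints
- tray: Shallow wooden tray fixed on the bench right of the slide table, 230 x 230 mm outside, 220 x 220 mm inside, floor 5 mm and rim 18 mm above the bench. Origin: centre of its underside; axes along its sides. The flanges start in it, flat, and come back anywhere in it
- flange_red: Steel pipe flange with a red mark, about 0.5 kg: disc 70 mm in diameter and 10 mm thick, on it a round hub 36 mm in diameter and 34 mm tall (total height 44 mm). Origin: centre of its underside; z up its axis. May be absent
- mark_red (a point): Centre of the round red mark (18 mm, on a white disc) on the hub's top, 44 mm above the flange's underside
- flange_yellow: Steel pipe flange with a yellow mark, about 0.5 kg: disc 70 mm in diameter and 10 mm thick, on it a round hub 36 mm in diameter and 34 mm tall (total height 44 mm). Origin: centre of its underside; z up its axis. May be absent
- mark_yellow (a point): Centre of the round yellow mark (18 mm, on a white disc) on the hub's top, 44 mm above the flange's underside
- flange_blue: Steel pipe flange with a blue mark, about 0.5 kg: disc 70 mm in diameter and 10 mm thick, on it a round hub 36 mm in diameter and 34 mm tall (total height 44 mm). Origin: centre of its underside; z up its axis. May be absent
- mark_blue (a point): Centre of the round blue mark (18 mm, on a white disc) on the hub's top, 44 mm above the flange's underside
- flange_green: Steel pipe flange with a green mark, about 0.5 kg: disc 70 mm in diameter and 10 mm thick, on it a round hub 36 mm in diameter and 34 mm tall (total height 44 mm). Origin: centre of its underside; z up its axis. May be absent
- mark_green (a point): Centre of the round green mark (18 mm, on a white disc) on the hub's top, 44 mm above the flange's underside

How it is judged:
By the outcome, as a careful person would: the job done as asked, in the order asked, and still so for the second after the job is handed in, with the robot touching nothing.
Of flange_red, flange_yellow, flange_blue, flange_green only 2 to 4 are there at a start; the rules pass over those that are not, and their reading is None.
At some moment in a run one of flange_red, flange_yellow, flange_blue, flange_green may be knocked a few centimetres aside while the robot is not near it.
Once in a run the grip may slacken for a moment while it holds something.
It also fails if it takes over 210 s, if anything falls off the work surface, if the arm or the gripper's body presses on something with over 40 N, if the wrist force passes 120 N, or if a joint passes its speed limit or range.

### The arm

A 6-joint arm with a two-finger parallel gripper is mounted at the origin on the work surface. World frame = base frame: x ahead of the robot, y to its left, z up, the work surface at z = 0. Lengths are in m, angles in rad, forces in N, time in s.
With the tool pointing down it reaches from about 0.225 to 0.875 m from the base axis. Payload 3.4 kg.
Tool frame: the origin (TCP) lies at the very end of the fingers, on their centre line; the grasp point (between the pads) lies 19 mm behind it; z points along the fingers, y is the line along which they close (so a half turn about z gives the same grasp; the last joint's range is limited). The gripper opens to 85 mm and grips with 20 to 120 N. Pads are 22 mm wide; open, the fingers measure 114 mm over their backs; the gripper's body (76 mm by 85 mm) begins 54 mm behind the grasp point. The pads swing forward as they close: fully open they stand 13 mm farther back than shut.
Start: joints at [1.085, 0.276, 1.505, -0, 1.361, -0.121], TCP at [0.205, 0.537, 0.231] pointing down, gripper open.
Joint ranges: [-2.89, 2.89], [-0.75, 2.08], [0.22, 2.7], [-1.18, 4.32], [0.11, 2.71], [-2.7, 2.7]. Speed limits (rad/s): [2.57, 2.57, 3.14, 3.14, 3.14, 3.14].

### API

Orientations are given as a unit quaternion [w, x, y, z].
In Python, from rig import get_state, optics, sign_off gives the robot as it stands.
- The arm moves only by the tool send_rows, never from a script. Its argument "increments" is a list of rows, each an object with "gripper": the gripper's target within -1 to 1 (shut at 1, half-way at 0, fully open at -1); "linear": the shift along the world's x, y, z in m, a list of three; "delta_rot": the turn, a rotation vector about the world's x, y, z in rad, a list of three. In form: [{"gripper": gripper, "linear": [dx, dy, dz], "delta_rot": [rx, ry, rz]}, ...]. A call has 1 to 8 rows; each row is the pose to reach, as a shift and turn from the pose commanded when the call began; what a row does not reach only later rows make up. A row lasts 1/10 s, in which the tool goes at most 50 mm and 8.59 degrees, less where a joint would pass 70% of its speed; a pose out of reach is approached as far as the arm can. A call with a gripper value outside its range is refused whole. The fingers move at their own pace and stop on an object; "newtons" is the grip in N (left out, the last holds). Time passes only in rows, so rows that repeat a pose let the fingers close. It gives the time, the measured TCP pose, the force, the opening and the grip force at its end, in the units of the state.
- get_state(): the state, without advancing time (a new reading comes with each control period).
- optics.get_image(name): name is "side" or "top" or "wrist"; returns a dict with "pixels" (480x640x3 uint8, blue, green, red), "K" (3x3 intrinsics, pixels), "k1" (the pictures are not rectified: a ray, as slopes to the right and down, at radius r is drawn at 1 + k1 r^2 times it, then the intrinsics apply), "rvec" (rotation vector, rad) and "tvec" (3), from world to camera coordinates, as OpenCV has them; the wrist camera has in their place "T_tool_cam" (4x4, takes a point from camera to tool coordinates, whose origin is the TCP and whose axes are the flange's). Camera axes: x right, y down, z forward; pixel columns grow to the right and rows downward; lengths in m; the calibration is good to about 2 mm. A picture is of the moment at which its call begins: read the wrist's pose just before it. There is no depth.
- sign_off(): hands the job in; it is judged then, once.
The state is a dict: "clock": time; "qpos": joint angles; "qd": joint speeds; "effort": joint torques, N m; "position": TCP position; "ee_rot": TCP orientation; "contact_force": force on the tool from outside, world axes, zero at the start; "moment": the same for the moment, N m; "width": finger opening in m; "gripper_force": force on a finger pad.
Only numpy, scipy, OpenCV 4.12 (cv2) and the standard library are available. Lean on these libraries where they do the work, as an engineer would, in place of code of your own. Each camera call takes 0.05 s, during which the arm holds its last target. There are 200 camera calls.

## Working session

There is one attempt and no reset: what is moved stays moved. The work goes in short steps, Python scripts to look and compute and a tool call to move; the robot and the scene stay as the last step left them, time stands still between calls to the robot, and variables do not carry over. Pictures are saved under pics/ and viewed, at most 14 in all, crops included, and the job is handed in when it is done.

Besides the shell and the picture viewer there is one more tool, called after "Call:" as a command line: name --argument value ..., lists and objects as JSON in quotes. send_rows: Moves the arm, as the interface text tells. Its arguments: {"type":"object","properties":{"increments":{"type":"array"},"newtons":{"type":"number"}},"required":["increments"]}

```bash
mkdir -p pics; ls; python3 - <<'E'
from rig import get_state, optics
import cv2
s=get_state();print(s)
for n in("top","side"):
    i=optics.get_image(n);cv2.imwrite(f"pics/{n}0.png",i["pixels"]);print(n,i["K"],i["k1"],i["rvec"],i["tvec"])
E
```

```text
pics
{'clock': 0.0, 'qpos': array([ 1.08502346e+00,  2.76577491e-01,  1.50609590e+00,  3.89390016e-05,
        1.36068683e+00, -1.20975441e-01]), 'qd': array([ 4.73542117e-04, -2.72205028e-04, -1.62162356e-03,  4.78204516e-04,
        3.86764079e-05,  3.60575030e-04]), 'effort': array([ 1.22489717e-03, -4.16773117e+01, -2.45809346e+01, -3.91421836e-04,
        1.06375921e-02, -5.81654362e-06]), 'position': array([0.20487831, 0.53672099, 0.23046452]), 'ee_rot': array([-2.82191092e-04,  1.81392952e-01,  9.83410299e-01, -8.37735652e-04]), 'contact_force': array([ 1.09356769,  0.55571153, -0.83332217]), 'moment': array([-0.00984816, -0.00249274, -0.05650511]), 'gripper_force': 0.0, 'width': 0.08573041415178637}
top [[484.44906035   0.         324.01665756]
 [  0.         484.44906035 241.39752337]
 [  0.           0.           1.        ]] -0.03424550010087437 [ 2.13604492 -2.06051829  0.2464915 ] [0.03985072 0.57848003 1.16173043]
side [[625.11808487   0.         323.11240495]
 [  0.         625.11808487 243.89337614]
 [  0.           0.           1.        ]] 0.0020220317238504835 [ 2.16299287 -0.93065174  0.38386129] [-0.33955793  0.36836795  1.07754893]
```

View pics/top0.png

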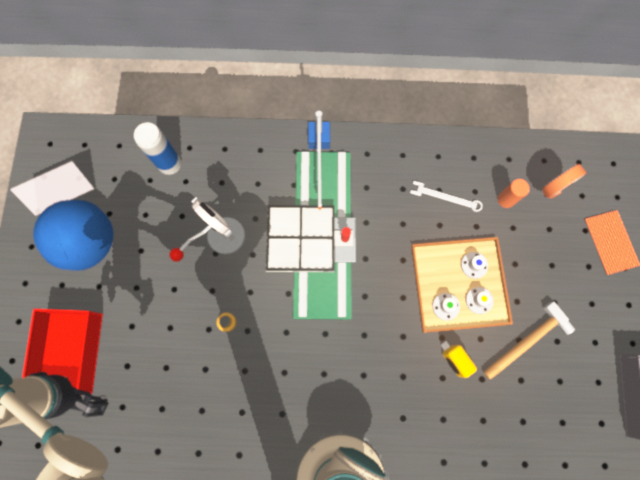

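View pics/side0.png

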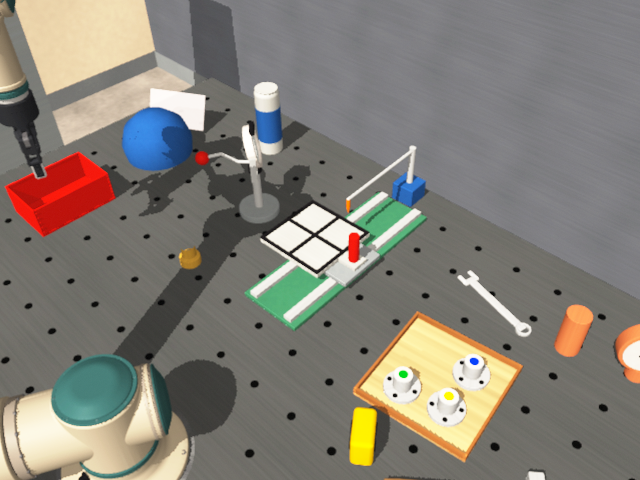

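```bash
cat > h.py <<'E'
import numpy as np, cv2
from scipy.spatial.transform import Rotation as R
from scipy.optimize import least_squares
from rig import get_state, optics
def grab(n):
    if n=="wrist":
        s=get_state(); i=optics.get_image(n)
        q=s["ee_rot"]; T=np.eye(4); T[:3,:3]=R.from_quat(np.r_[q[1:],q[0]]).as_matrix(); T[:3,3]=s["position"]
        C=T@i["T_tool_cam"]; i["Rm"]=C[:3,:3].T; i["t"]=-C[:3,:3].T@C[:3,3]
    else:
        i=optics.get_image(n); i["Rm"]=cv2.Rodrigues(i["rvec"])[0]; i["t"]=np.array(i["tvec"]).ravel()
    return i
def proj(i,P):
    c=i["Rm"]@np.asarray(P,float)+i["t"]; s=c[:2]/c[2]; s=s*(1+i["k1"]*(s@s)); K=i["K"]
    return np.array([K[0,0]*s[0]+K[0,2],K[1,1]*s[1]+K[1,2]])
def ray(i,uv):
    K=i["K"]; d=np.array([(uv[0]-K[0,2])/K[0,0],(uv[1]-K[1,2])/K[1,1]]); s=d.copy()
    for _ in range(20): s=d/(1+i["k1"]*(s@s))
    return -i["Rm"].T@i["t"], i["Rm"].T@np.r_[s,1]
def atz(i,uv,z):
    o,d=ray(i,uv); return o+d*(z-o[2])/d[2]
def tri(*obs):
    r=least_squares(lambda P:np.concatenate([proj(i,P)-uv for i,uv in obs]),[.45,0,.1]); return r.x,np.abs(r.fun).max()
def blobs(i,col,box=None,amin=6):
    hsv=cv2.cvtColor(i["pixels"],cv2.COLOR_BGR2HSV)
    lo,hi={"red":(174,184),"yellow":(25,33),"blue":(112,128),"green":(50,70),"orange":(8,16)}[col]
    h=hsv[...,0].astype(int); 
    if hi>180: h=np.where(h<90,h+180,h)
    m=((h>=lo)&(h<=hi)&(hsv[...,1]>140)&(hsv[...,2]>70)).astype(np.uint8)
    if box: k=np.zeros_like(m); x0,y0,x1,y1=box; k[y0:y1,x0:x1]=1; m*=k
    n,_,st,ce=cv2.connectedComponentsWithStats(m)
    return [(ce[j].round(1),int(st[j,4]),st[j,:4].tolist()) for j in range(1,n) if st[j,4]>=amin]
def crop(i,x,y,w,h,W,H):
    return cv2.resize(i["pixels"][y:y+h,x:x+w],(W,H),interpolation=cv2.INTER_CUBIC)
E
python3 - <<'E'
from h import *
t,s=grab("top"),grab("side")
A=np.vstack([np.hstack([crop(t,160,185,100,75,400,300),crop(t,260,195,100,75,400,300)]),np.hstack([crop(s,190,115,100,75,400,300),crop(s,330,145,100,75,400,300)])])
cv2.imwrite("pics/c1.png",A)
for n,i,b in(("top",t,(150,100,515,340)),("side",s,(180,100,530,460))):
    for c in("red","yellow","blue","green","orange"): print(n,c,blobs(i,c,b))
E
```

```text
top red [(array([345.3, 233.8]), 91, [342, 228, 8, 14]), (array([175.9, 254.3]), 137, [170, 248, 13, 13])]
top yellow [(array([484., 298.]), 21, [482, 296, 5, 5])]
top blue [(array([478.6, 261.6]), 13, [477, 260, 4, 4])]
top green [(array([449.6, 304.4]), 15, [448, 303, 4, 4])]
top orange [(array([507.8, 196.3]), 282, [499, 181, 16, 27]), (array([463.2, 281.6]), 639, [412, 238, 100, 94])]
side red [(array([201.4, 157.7]), 161, [195, 151, 14, 14]), (array([353.5, 247. ]), 292, [348, 233, 12, 30])]
side yellow [(array([448.4, 395.5]), 61, [444, 392, 10, 8]), (array([362.1, 433.9]), 1108, [350, 408, 26, 52])]
side blue [(array([473.7, 360.9]), 49, [470, 358, 9, 7])]
side green [(array([402.8, 373.8]), 51, [399, 371, 9, 7])]
side orange [(array([348. , 205.4]), 36, [346, 200, 5, 13]), (array([435.5, 385.9]), 2348, [353, 312, 170, 148])]
```

View pics/c1.png

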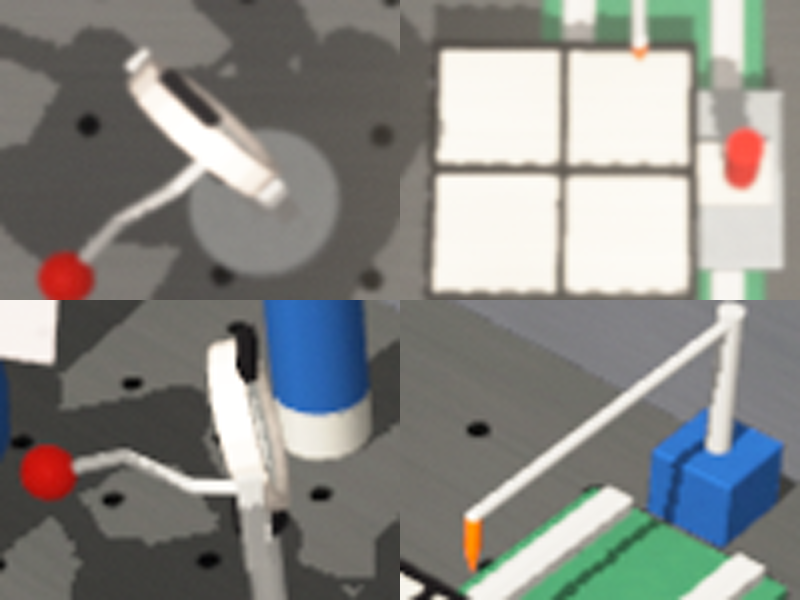

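```bash
cat > m.py <<'E'
from h import *
t,s=grab("top"),grab("side")
P=lambda n,p:print(n,np.round(p,4))
ball,e=tri((t,[175.9,254.3]),(s,[201.4,157.7]));P("ball",ball);print(e)
P("tip side",atz(s,[448,213],.105));P("tip top",atz(t,[320,209],.105))
P("tip side2",atz(s,[348.2,213],.105))
print("postbase top",atz(t,[319,112],.15))
P("lens tri",tri((t,[211.7,216.3]),(s,[190+245/4,115+115/4]))[0])
P("foot",atz(t,[160+264/4,185+202/4],.012)); P("lens top",atz(t,[211.7,216.3],.19))
for uv in((437,45),(695,45),(430,297),(695,297),(564,46),(564,297),(564,170)): P("c",atz(t,[260+uv[0]/4-100,195+uv[1]/4],.05))
P("handle top",atz(t,[260+345/4,195+142/4],.115));P("handle side",atz(s,[354,236],.115))
for n,a,b in(("yel",(484,298),(448.4,395.5)),("blu",(478.6,261.6),(473.7,360.9)),("gre",(449.6,304.4),(402.8,373.8))):
    p,e=tri((t,a),(s,b));P(n,p);P(n+"z",atz(t,a,.049));P(n+"zs",atz(s,b,.049))
for uv in((413,240),(497,237),(511,324),(424,332)):P("tray",atz(t,uv,.018))
E
python3 m.py
```

```text
ball [0.5092 0.4008 0.1704]
0.03215598604398906
tip side [ 0.7993 -0.087   0.105 ]
tip top [0.6505 0.0735 0.105 ]
tip side2 [0.6501 0.0742 0.105 ]
postbase top [0.89265194 0.08495258 0.15      ]
lens tri [0.593  0.318  0.2047]
foot [0.5964 0.3223 0.012 ]
lens top [0.5976 0.3213 0.19  ]
c [0.6701 0.2074 0.05  ]
c [0.6763 0.0386 0.05  ]
c [0.5029 0.2016 0.05  ]
c [0.509  0.0334 0.05  ]
c [0.6725 0.1243 0.05  ]
c [0.506  0.1165 0.05  ]
c [0.589  0.1204 0.05  ]
handle top [0.5948 0.007  0.115 ]
handle side [0.5943 0.0074 0.115 ]
yel [ 0.4485 -0.3461  0.0532]
yelz [ 0.4492 -0.3477  0.049 ]
yelzs [ 0.451  -0.3448  0.049 ]
blu [ 0.5416 -0.3362  0.0523]
bluz [ 0.5424 -0.3374  0.049 ]
bluzs [ 0.5439 -0.3352  0.049 ]
gre [ 0.4299 -0.2592  0.0526]
grez [ 0.4302 -0.2601  0.049 ]
grezs [ 0.4321 -0.2578  0.049 ]
tray [ 0.6008 -0.1747  0.018 ]
tray [ 0.6173 -0.3995  0.018 ]
tray [ 0.3887 -0.4253  0.018 ]
tray [ 0.3614 -0.2013  0.018 ]
```

Call:
send_rows --increments '[{"gripper":-1,"linear":[0.304,-0.136,0.01],"delta_rot":[0,0,-0.37]},{"gripper":-1,"linear":[0.304,-0.136,0.01],"delta_rot":[0,0,-0.37]},{"gripper":-1,"linear":[0.304,-0.136,0.01],"delta_rot":[0,0,-0.37]},{"gripper":-0.4,"linear":[0.304,-0.136,0.01],"delta_rot":[0,0,-0.37]},{"gripper":-0.4,"linear":[0.304,-0.136,0.01],"delta_rot":[0,0,-0.37]},{"gripper":-0.4,"linear":[0.304,-0.136,0.01],"delta_rot":[0,0,-0.37]},{"gripper":-0.4,"linear":[0.304,-0.136,0.01],"delta_rot":[0,0,-0.37]},{"gripper":-0.4,"linear":[0.304,-0.136,0.01],"delta_rot":[0,0,-0.37]}]' --newtons 20

```text
clock: 1.1
position: [0.5138, 0.3987, 0.2406]
ee_rot: [0.001, 0.362, 0.932, -0.0]
contact_force: [-0.3, 0.6, -0.3]
width: 0.06
gripper_force: 0.0
```

```bash
python3 - <<'E'
from h import *
s=get_state();print(s["clock"],s["position"].round(4),s["ee_rot"].round(3),s["width"],s["contact_force"].round(1))
w=grab("wrist");print(w["T_tool_cam"].round(3),w["K"][0,0]);cv2.imwrite("pics/w1.png",w["pixels"])
print(blobs(w,"red",None,30),proj(w,[.5092,.4008,.1704]),proj(w,[.65,.074,.105]))
E
```

```text
1.1 [0.5138 0.3987 0.2406] [ 0.001  0.362  0.932 -0.   ] 0.06001862247406814 [-0.3  0.6 -0.3]
[[-0.001 -0.959 -0.285  0.073]
 [ 1.    -0.001 -0.    -0.   ]
 [-0.    -0.285  0.959 -0.142]
 [ 0.     0.     0.     1.   ]] 409.66194437487167
[(array([321.1, 244.6]), 2555, [293, 217, 57, 56])] [318.84898794 247.37514806] [161.16890745 561.12463046]
```

Call:
send_rows --increments '[{"gripper":-0.4,"linear":[0,0,-0.03],"delta_rot":[0,0,0]},{"gripper":-0.4,"linear":[0,0,-0.06],"delta_rot":[0,0,0]},{"gripper":-0.4,"linear":[0,0,-0.09],"delta_rot":[0,0,0]},{"gripper":-0.4,"linear":[0,0,-0.09],"delta_rot":[0,0,0]},{"gripper":1,"linear":[0,0,-0.09],"delta_rot":[0,0,0]},{"gripper":1,"linear":[0,0,-0.09],"delta_rot":[0,0,0]},{"gripper":1,"linear":[0,0,-0.09],"delta_rot":[0,0,0]},{"gripper":1,"linear":[0,0,-0.09],"delta_rot":[0,0,0]}]' --newtons 20

```text
clock: 1.95
position: [0.5097, 0.4022, 0.1531]
ee_rot: [0.001, 0.359, 0.933, 0.002]
contact_force: [-1.1, 2.0, 0.9]
width: 0.0303
gripper_force: 19.9
```

```bash
python3 - <<'E'
from h import *
s=get_state();print(s["position"],s["width"])
L=np.array([.597,.321,.19]);tip=np.array([.65,.074,.105]);b=np.array([.5095,.4005,.1704])
a=(b-L)/np.linalg.norm(b-L);c=-(tip-L)/np.linalg.norm(tip-L)
th=np.arccos(a@c)
for k in range(1,9):
    u=k/8; v=(np.sin((1-u)*th)*a+np.sin(u*th)*c)/np.sin(th); print((.12*(v-a)).round(4), round(np.arctan2(v[1],v[0])-np.arctan2(a[1],a[0]),3))
print(np.linalg.norm(b-L))
E
```

```text
[0.5097179  0.40224629 0.15305907] 0.03029986383868427
[0.0057 0.0072 0.0073] -0.077
[0.0122 0.0136 0.0148] -0.153
[0.0194 0.0191 0.0223] -0.229
[0.0273 0.0236 0.0297] -0.305
[0.0358 0.0272 0.0371] -0.381
[0.0447 0.0297 0.0443] -0.459
[0.0541 0.0312 0.0512] -0.539
[0.0638 0.0316 0.0579] -0.622
0.1198359712273406
```

Call:
send_rows --increments '[{"gripper":1,"linear":[0.0057,0.0072,0.0073],"delta_rot":[0,0,-0.077]},{"gripper":1,"linear":[0.0122,0.0136,0.0148],"delta_rot":[0,0,-0.153]},{"gripper":1,"linear":[0.0194,0.0191,0.0223],"delta_rot":[0,0,-0.229]},{"gripper":1,"linear":[0.0273,0.0236,0.0297],"delta_rot":[0,0,-0.305]},{"gripper":1,"linear":[0.0358,0.0272,0.0371],"delta_rot":[0,0,-0.381]},{"gripper":1,"linear":[0.0447,0.0297,0.0443],"delta_rot":[0,0,-0.459]},{"gripper":1,"linear":[0.0541,0.0312,0.0512],"delta_rot":[0,0,-0.539]},{"gripper":1,"linear":[0.0638,0.0316,0.0579],"delta_rot":[0,0,-0.622]}]'

```text
clock: 2.75
position: [0.5722, 0.4339, 0.2096]
ee_rot: [-0.001, 0.629, 0.778, 0.0]
contact_force: [-1.1, 1.1, -1.7]
width: 0.0305
gripper_force: 20.0
```

Call:
send_rows --increments '[{"gripper":1,"linear":[0,0,0],"delta_rot":[0,0,0]},{"gripper":1,"linear":[0,0,0],"delta_rot":[0,0,0]},{"gripper":1,"linear":[0,0,0],"delta_rot":[0,0,0]}]'

```text
clock: 3.05
position: [0.5731, 0.4336, 0.2098]
ee_rot: [0.0, 0.627, 0.779, 0.001]
contact_force: [0.6, 3.3, 1.1]
width: 0.0305
gripper_force: 20.2
```

```bash
python3 - <<'E'
from h import *
t,s=grab("top"),grab("side")
A=np.vstack([np.hstack([crop(t,160,185,100,75,400,300),crop(t,260,145,100,75,400,300)]),np.hstack([crop(s,190,115,100,75,400,300),crop(s,180,200,160,120,400,300)])])
cv2.imwrite("pics/c2.png",A)
print(blobs(t,"red",(100,100,400,330)),blobs(s,"red",(180,80,530,460)))
E
```

```text
[(array([159.4, 219.2]), 61, [155, 214, 9, 12]), (array([345.4, 233.8]), 96, [342, 227, 9, 15]), (array([100.5, 319.4]), 31, [100, 313, 3, 17])] [(array([212.7, 119.5]), 83, [208, 114, 10, 14]), (array([353.5, 247.1]), 291, [348, 233, 12, 30])]
```

View pics/c2.png

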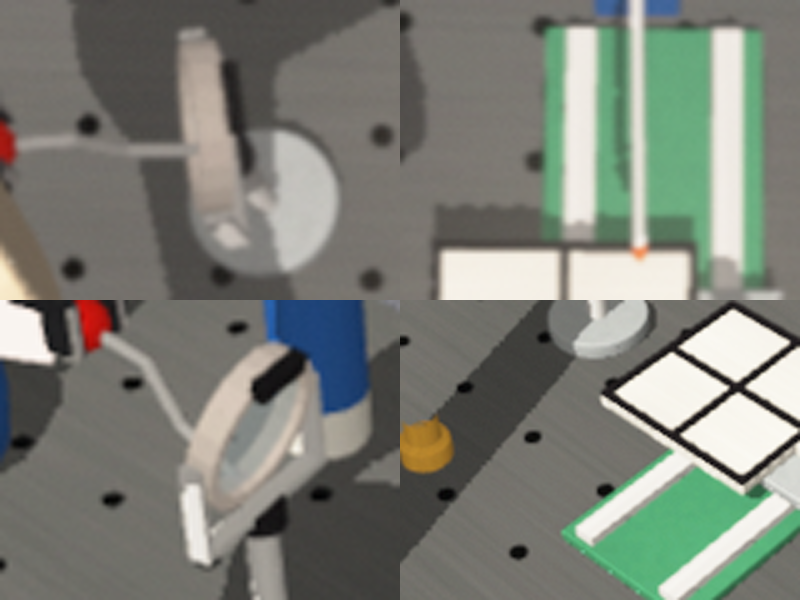

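Call:
send_rows --increments '[{"gripper":-0.2,"linear":[0,0,0],"delta_rot":[0,0,0]},{"gripper":-0.4,"linear":[0,0,0],"delta_rot":[0,0,0]},{"gripper":-0.4,"linear":[0,0,0],"delta_rot":[0,0,0]},{"gripper":-0.4,"linear":[0,0,0.04],"delta_rot":[0,0,0]},{"gripper":-0.4,"linear":[0,0,0.09],"delta_rot":[0,0,0]},{"gripper":-0.4,"linear":[0,0,0.12],"delta_rot":[0,0,0]},{"gripper":-0.4,"linear":[0,-0.04,0.12],"delta_rot":[0,0,0]},{"gripper":-0.4,"linear":[0,-0.08,0.12],"delta_rot":[0,0,0]}]'

```text
clock: 3.95
position: [0.5732, 0.3525, 0.3303]
ee_rot: [0.001, 0.627, 0.779, 0.001]
contact_force: [0.5, -0.6, 0.2]
width: 0.0598
gripper_force: 0.0
```

Call:
send_rows --increments '[{"gripper":-0.4,"linear":[0.021,-0.346,0],"delta_rot":[0,0,-0.18]},{"gripper":-0.4,"linear":[0.021,-0.346,0],"delta_rot":[0,0,-0.18]},{"gripper":-0.4,"linear":[0.021,-0.346,0],"delta_rot":[0,0,-0.18]},{"gripper":-0.4,"linear":[0.021,-0.346,0],"delta_rot":[0,0,-0.18]},{"gripper":-0.4,"linear":[0.021,-0.346,0],"delta_rot":[0,0,-0.18]},{"gripper":-0.4,"linear":[0.021,-0.346,0],"delta_rot":[0,0,-0.18]},{"gripper":-0.4,"linear":[0.021,-0.346,0],"delta_rot":[0,0,-0.18]},{"gripper":-0.4,"linear":[0.021,-0.346,-0.08],"delta_rot":[0,0,-0.18]}]'

```text
clock: 4.75
position: [0.5983, -0.0003, 0.2852]
ee_rot: [0.008, 0.697, 0.717, 0.003]
contact_force: [1.1, 1.1, -0.8]
width: 0.0596
gripper_force: 0.0
```

```bash
python3 - <<'E'
from h import *
st=get_state();print(st["clock"],st["position"].round(4),st["width"],st["qpos"].round(2))
t,s,w=grab("top"),grab("side"),grab("wrist")
bt=blobs(t,"red",(130,100,250,330));bs=blobs(s,"red",(180,80,290,200));print(bt,bs)
b,e=tri((t,bt[0][0]),(s,bs[0][0]));print("ball",b.round(4),e)
print("wrist",[x for x in blobs(w,"red",None,100)],blobs(w,"orange",None,30),proj(w,[.65,.074,.105]),proj(w,[.5945,.007,.115]))
cv2.imwrite("pics/c3.png",w["pixels"])
tip=np.array([.65,.074,.105])
for L in([.597,.321,.19],[.596,.3225,.19]):
    a=np.array(L)-b;c=tip-L;print(np.linalg.norm(a),(a/np.linalg.norm(a)).round(3),(c/np.linalg.norm(c)).round(3))
E
```

```text
4.75 [ 5.983e-01 -3.000e-04  2.852e-01] 0.05964436484683854 [-0.11  0.28  1.37 -0.    1.48 -0.14]
[(array([156.1, 221.6]), 161, [149, 215, 15, 14])] [(array([210. , 120.4]), 154, [204, 114, 14, 14])]
ball [0.5711 0.4353 0.2261] 0.22827530340094881
wrist [(array([333.7, 209.3]), 1048, [319, 188, 31, 43])] [(array([417.3, 125. ]), 61, [414, 120, 8, 12]), (array([294.9, 369.3]), 1233, [237, 349, 96, 90]), (array([135.8, 367.5]), 313, [121, 361, 33, 15]), (array([149.6, 463.4]), 302, [142, 447, 17, 33])] [415.63866698 126.46009006] [335.3736883  217.34737507]
0.12263612486326068 [ 0.211 -0.932 -0.294] [ 0.199 -0.927 -0.319]
0.12102951049048122 [ 0.206 -0.932 -0.298] [ 0.201 -0.927 -0.317]
```

View pics/c3.png

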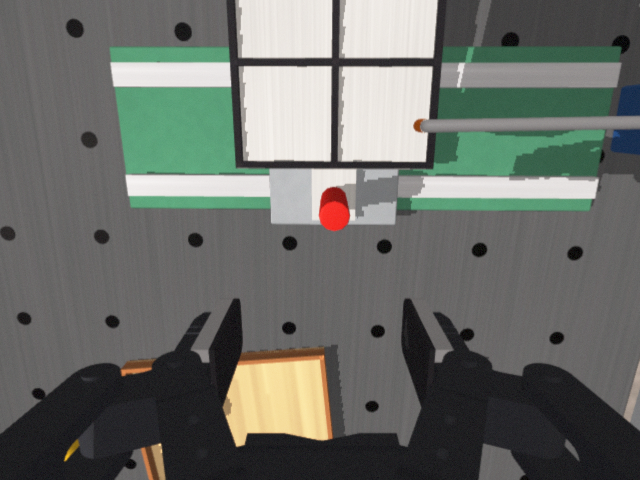

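Call:
send_rows --increments '[{"gripper":-0.4,"linear":[0,0,0],"delta_rot":[0,0,0]},{"gripper":-0.4,"linear":[0,0,0],"delta_rot":[0,0,0]},{"gripper":-0.4,"linear":[0,0,0],"delta_rot":[0,0,0]}]'

```text
clock: 5.2
position: [0.5956, 0.0076, 0.2818]
ee_rot: [0.002, 0.694, 0.72, 0.002]
contact_force: [0.0, -0.3, 0.3]
width: 0.0599
gripper_force: 0.0
```

```bash
python3 - <<'E'
from h import *
st=get_state();print(st["position"].round(4),st["ee_rot"].round(4))
w=grab("wrist");b=blobs(w,"red",None,100);print(b,proj(w,[.5945,.007,.115]),proj(w,[.5945,.007,.044]))
print(blobs(w,"orange",None,30)[0],proj(w,[.65,.074,.105]))
E
```

```text
[0.5956 0.0076 0.2818] [0.002  0.6944 0.7196 0.0015]
[(array([318.2, 208. ]), 991, [304, 187, 29, 42])] [319.47731397 215.8573036 ] [319.50242548 198.37724161]
(array([397.3, 126.7]), 49, [394, 122, 8, 11]) [396.25822681 128.38123519]
```

Call:
send_rows --increments '[{"gripper":-0.4,"linear":[-0.001,0,-0.05],"delta_rot":[0,0,0]},{"gripper":-0.4,"linear":[-0.001,0,-0.1],"delta_rot":[0,0,0]},{"gripper":-0.4,"linear":[-0.001,0,-0.14],"delta_rot":[0,0,0]},{"gripper":-0.4,"linear":[-0.001,0,-0.17],"delta_rot":[0,0,0]},{"gripper":-0.4,"linear":[-0.001,0,-0.2],"delta_rot":[0,0,0]},{"gripper":-0.4,"linear":[-0.001,0,-0.207],"delta_rot":[0,0,0]},{"gripper":1,"linear":[-0.001,0,-0.207],"delta_rot":[0,0,0]},{"gripper":1,"linear":[-0.001,0,-0.207],"delta_rot":[0,0,0]}]' --newtons 40

```text
clock: 6.05
position: [0.5946, 0.0068, 0.074]
ee_rot: [0.001, 0.695, 0.719, 0.001]
contact_force: [0.2, -1.2, 0.5]
width: 0.0317
gripper_force: 0.0
```

Call:
send_rows --increments '[{"gripper":1,"linear":[0,0,0],"delta_rot":[0,0,0]},{"gripper":1,"linear":[0,0,0],"delta_rot":[0,0,0]},{"gripper":1,"linear":[-0.02,0,0],"delta_rot":[0,0,0]},{"gripper":1,"linear":[-0.04,-0.001,0],"delta_rot":[0,0,0]},{"gripper":1,"linear":[-0.055,-0.002,0],"delta_rot":[0,0,0]},{"gripper":1,"linear":[-0.07,-0.003,0],"delta_rot":[0,0,0]},{"gripper":1,"linear":[-0.08,-0.003,0],"delta_rot":[0,0,0]},{"gripper":1,"linear":[-0.08,-0.003,0],"delta_rot":[0,0,0]}]'

```text
clock: 6.85
position: [0.5124, 0.0037, 0.0744]
ee_rot: [0.001, 0.695, 0.719, 0.001]
contact_force: [-2.5, 0.7, 7.7]
width: 0.0232
gripper_force: 42.0
```

```bash
python3 - <<'E'
from h import *
t=grab("top"); s=grab("side")
A=np.hstack([crop(t,240,180,120,150,400,500),crop(s,220,180,120,150,400,500)])
cv2.imwrite("pics/c4.png",A)
E
```

```text
(no output)
```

View pics/c4.png

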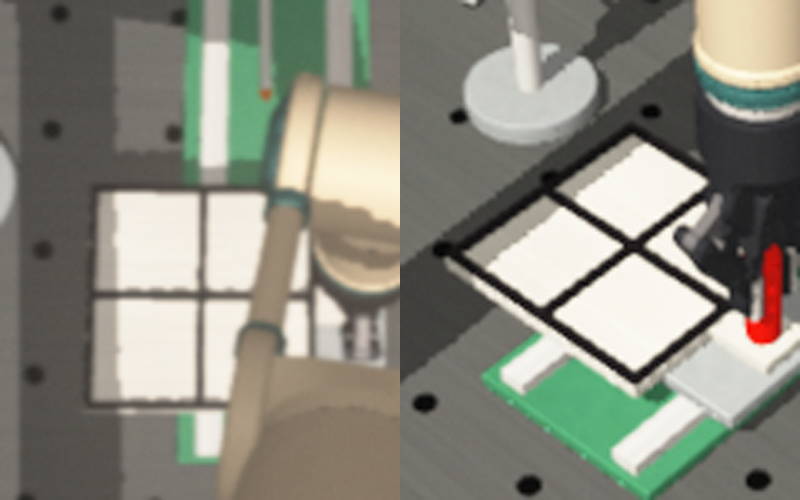

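Call:
send_rows --increments '[{"gripper":-0.4,"linear":[0,0,0],"delta_rot":[0,0,0]},{"gripper":-0.4,"linear":[0,0,0],"delta_rot":[0,0,0]},{"gripper":-0.4,"linear":[0,0,0],"delta_rot":[0,0,0]},{"gripper":-0.4,"linear":[0,0,0.05],"delta_rot":[0,0,0]},{"gripper":-0.4,"linear":[0,0,0.1],"delta_rot":[0,0,0]},{"gripper":-0.4,"linear":[0,0,0.126],"delta_rot":[0,0,0]},{"gripper":-0.4,"linear":[-0.008,-0.045,0.126],"delta_rot":[0,0,0]},{"gripper":-0.4,"linear":[-0.016,-0.09,0.126],"delta_rot":[0,0,0]}]'

```text
clock: 7.75
position: [0.4977, -0.0865, 0.1996]
ee_rot: [0.002, 0.694, 0.72, 0.001]
contact_force: [1.1, -0.6, -0.9]
width: 0.0598
gripper_force: 0.0
```

Call:
send_rows --increments '[{"gripper":-0.4,"linear":[-0.048,-0.26,0],"delta_rot":[0,0,0]},{"gripper":-0.4,"linear":[-0.048,-0.26,0],"delta_rot":[0,0,0]},{"gripper":-0.4,"linear":[-0.048,-0.26,0],"delta_rot":[0,0,0]},{"gripper":-0.4,"linear":[-0.048,-0.26,0],"delta_rot":[0,0,0]},{"gripper":-0.4,"linear":[-0.048,-0.26,0],"delta_rot":[0,0,0]},{"gripper":-0.4,"linear":[-0.048,-0.26,0],"delta_rot":[0,0,0]},{"gripper":-0.4,"linear":[-0.048,-0.26,0],"delta_rot":[0,0,0]},{"gripper":-0.4,"linear":[-0.048,-0.26,0],"delta_rot":[0,0,0]}]'

```text
clock: 8.55
position: [0.4489, -0.3449, 0.1978]
ee_rot: [-0.001, 0.695, 0.719, 0.001]
contact_force: [-0.3, -0.3, -0.4]
width: 0.0595
gripper_force: 0.0
```

```bash
cat > look.py <<'E'
from h import *
import sys
z=float(sys.argv[1]) if len(sys.argv)>1 else .049
st=get_state();print(st["clock"],st["position"].round(4),st["width"].round(4))
w=grab("wrist")
for c in("yellow","blue","green"):
    for b in blobs(w,c,None,40):
        if b[1]<2500: print(c,b[0],b[1],b[2][2:],atz(w,b[0],z).round(4), "d",(atz(w,b[0],z)-st["position"])[:2].round(4))
if len(sys.argv)>2: cv2.imwrite(sys.argv[2],w["pixels"])
E
python3 look.py .049
python3 - <<'E'
from h import *
t=grab("top"); cv2.imwrite("pics/c5.png",crop(t,250,190,120,90,800,600))
E
```

```text
Traceback (most recent call last):
  File "look.py", line 4, in <module>
    st=get_state();print(st["clock"],st["position"].round(4),st["width"].round(4))
                                                             ^^^^^^^^^^^^^^^^^
AttributeError: 'float' object has no attribute 'round'
```

View pics/c5.png

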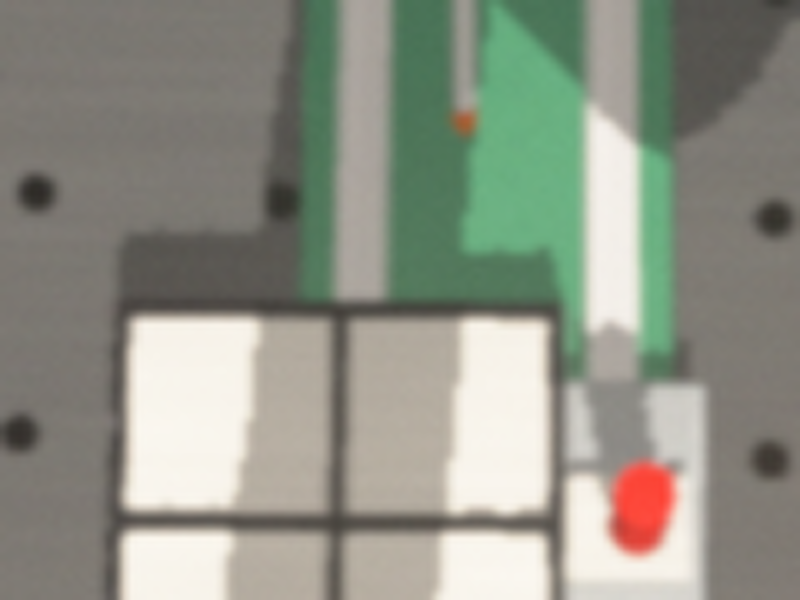

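```bash
sed -i 's/st\["width"\].round(4)/round(st["width"],4)/' look.py; python3 look.py .049
python3 - <<'E'
from h import *
t=grab("top")
c=lambda u,v,z:print(atz(t,[250+u*.15,190+v*.15],z).round(4))
c(338,522,.05);c(645,490,.115);c(342,307,.05);c(557,310,.05);c(554,520,.05);c(122,308,.05);c(115,520,.05)
E
```

```text
8.6 [ 0.449  -0.3444  0.1979] 0.0595
yellow [321.1 224.7] 422 [24, 23] [ 0.4485 -0.347   0.049 ] d [-0.0006 -0.0026]
blue [449.1 215.9] 425 [24, 23] [ 0.5414 -0.3371  0.049 ] d [0.0923 0.0072]
green [297.8  98.1] 530 [25, 27] [ 0.4298 -0.2597  0.049 ] d [-0.0192  0.0846]
[0.5084 0.1174 0.05  ]
[0.5127 0.0038 0.115 ]
[0.5928 0.1198 0.05  ]
[0.5947 0.0366 0.05  ]
[0.5122 0.0352 0.05  ]
[0.5893 0.2049 0.05  ]
[0.5061 0.2024 0.05  ]
```

Call:
send_rows --increments '[{"gripper":-0.4,"linear":[-0.0005,-0.0025,-0.05],"delta_rot":[0,0,0]},{"gripper":-0.4,"linear":[-0.0005,-0.0025,-0.1],"delta_rot":[0,0,0]},{"gripper":-0.4,"linear":[-0.0005,-0.0025,-0.14],"delta_rot":[0,0,0]},{"gripper":-0.4,"linear":[-0.0005,-0.0025,-0.165],"delta_rot":[0,0,0]},{"gripper":-0.4,"linear":[-0.0005,-0.0025,-0.18],"delta_rot":[0,0,0]},{"gripper":-0.4,"linear":[-0.0005,-0.0025,-0.18],"delta_rot":[0,0,0]},{"gripper":1,"linear":[-0.0005,-0.0025,-0.18],"delta_rot":[0,0,0]},{"gripper":1,"linear":[-0.0005,-0.0025,-0.18],"delta_rot":[0,0,0]}]' --newtons 70

```text
clock: 9.5
position: [0.4493, -0.3488, 0.0199]
ee_rot: [0.001, 0.695, 0.719, -0.0]
contact_force: [2.1, -1.0, -4.1]
width: 0.0341
gripper_force: 70.0
```

Call:
send_rows --increments '[{"gripper":1,"linear":[0,0,0],"delta_rot":[0,0,0]},{"gripper":1,"linear":[0,0,0],"delta_rot":[0,0,0]},{"gripper":1,"linear":[0,0,0],"delta_rot":[0,0,0]},{"gripper":1,"linear":[0,0,0.02],"delta_rot":[0,0,0]},{"gripper":1,"linear":[0,0,0.05],"delta_rot":[0,0,0]},{"gripper":1,"linear":[0,0,0.09],"delta_rot":[0,0,0]},{"gripper":1,"linear":[0,0,0.13],"delta_rot":[0,0,0]},{"gripper":1,"linear":[0,0,0.15],"delta_rot":[0,0,0]}]'

```text
clock: 10.3
position: [0.4494, -0.3498, 0.1716]
ee_rot: [0.003, 0.695, 0.719, -0.0]
contact_force: [-0.4, 0.3, -5.1]
width: 0.0342
gripper_force: 71.0
```

Call:
send_rows --increments '[{"gripper":1,"linear":[0.005,0.02,0],"delta_rot":[0,0,0]},{"gripper":1,"linear":[0.01,0.05,0],"delta_rot":[0,0,0]},{"gripper":1,"linear":[0.02,0.09,0],"delta_rot":[0,0,0]},{"gripper":1,"linear":[0.03,0.13,0],"delta_rot":[0,0,0]},{"gripper":1,"linear":[0.035,0.17,0],"delta_rot":[0,0,0]},{"gripper":1,"linear":[0.04,0.21,0],"delta_rot":[0,0,0]},{"gripper":1,"linear":[0.045,0.25,0],"delta_rot":[0,0,0]},{"gripper":1,"linear":[0.05,0.29,0],"delta_rot":[0,0,0]}]'

```text
clock: 11.1
position: [0.4978, -0.0571, 0.1678]
ee_rot: [-0.0, 0.695, 0.719, -0.0]
contact_force: [0.9, -0.7, -5.1]
width: 0.0339
gripper_force: 70.9
```

Call:
send_rows --increments '[{"gripper":1,"linear":[0.01,0.04,0],"delta_rot":[0,0,0]},{"gripper":1,"linear":[0.02,0.08,0],"delta_rot":[0,0,0]},{"gripper":1,"linear":[0.03,0.12,0],"delta_rot":[0,0,0]},{"gripper":1,"linear":[0.04,0.16,0],"delta_rot":[0,0,0]},{"gripper":1,"linear":[0.045,0.19,0],"delta_rot":[0,0,0]},{"gripper":1,"linear":[0.049,0.218,0],"delta_rot":[0,0,0]},{"gripper":1,"linear":[0.049,0.218,0],"delta_rot":[0,0,0]},{"gripper":1,"linear":[0.049,0.218,0],"delta_rot":[0,0,0]}]'

```text
clock: 11.9
position: [0.5467, 0.1595, 0.1675]
ee_rot: [-0.0, 0.694, 0.72, -0.001]
contact_force: [-0.1, -0.1, -4.7]
width: 0.034
gripper_force: 70.9
```

```bash
python3 - <<'E'
from h import *
st=get_state();print(st["clock"],st["position"].round(4),st["width"],st["contact_force"].round(1))
w=grab("wrist");cv2.imwrite("pics/w6.png",w["pixels"])
z=st["position"][2]-.012
for b in blobs(w,"yellow",None,40): print(b,atz(w,b[0],z+.044).round(4))
print("nest3 centre px",proj(w,[.5486,.1608,.05]))
E
```

```text
11.9 [0.5467 0.1595 0.1675] 0.03403000684103286 [-0.1 -0.1 -4.7]
nest3 centre px [325.15139077 230.5979029 ]
```

View pics/w6.png

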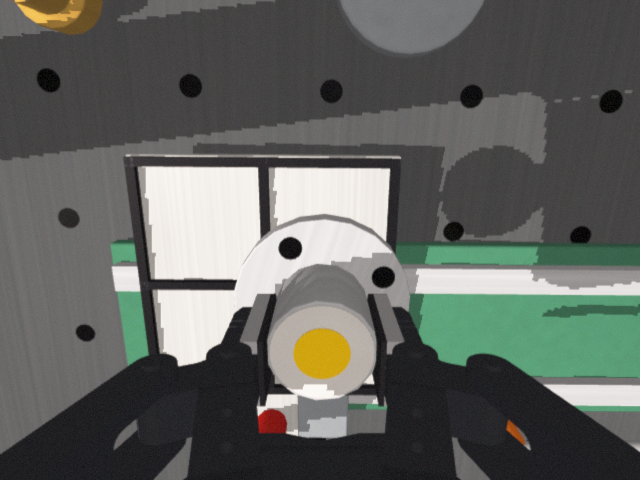

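```bash
python3 - <<'E'
from h import *
st=get_state();print(st["position"].round(4))
w=grab("wrist")
for p in((132,161),(264,161),(396,161),(145,285)): print(p,atz(w,p,.05).round(4))
for z in (.195,.2,.205): print(atz(w,(322,353),z).round(4))
E
```

```text
[0.5467 0.1589 0.1676]
(132, 161) [0.4262 0.2011 0.05  ]
(264, 161) [0.5087 0.2039 0.05  ]
(396, 161) [0.5912 0.2067 0.05  ]
(145, 285) [0.4268 0.1173 0.05  ]
[0.5466 0.1597 0.195 ]
[0.5465 0.1628 0.2   ]
[0.5464 0.1659 0.205 ]
```

Call:
send_rows --increments '[{"gripper":1,"linear":[0.003,0.001,-0.03],"delta_rot":[0,0,0]},{"gripper":1,"linear":[0.0035,0.0015,-0.06],"delta_rot":[0,0,0]},{"gripper":1,"linear":[0.0035,0.0015,-0.085],"delta_rot":[0,0,0]},{"gripper":1,"linear":[0.0035,0.0015,-0.1],"delta_rot":[0,0,0]},{"gripper":1,"linear":[0.0035,0.0015,-0.107],"delta_rot":[0,0,0]},{"gripper":1,"linear":[0.0035,0.0015,-0.107],"delta_rot":[0,0,0]},{"gripper":0,"linear":[0.0035,0.0015,-0.107],"delta_rot":[0,0,0]},{"gripper":-0.4,"linear":[0.0035,0.0015,-0.107],"delta_rot":[0,0,0]}]'

```text
clock: 12.8
position: [0.5523, 0.1607, 0.0628]
ee_rot: [0.001, 0.695, 0.719, 0.001]
contact_force: [-0.2, 0.4, 0.8]
width: 0.0559
gripper_force: 0.0
```

Call:
send_rows --increments '[{"gripper":-0.4,"linear":[0,0,0],"delta_rot":[0,0,0]},{"gripper":-0.4,"linear":[0,0,0],"delta_rot":[0,0,0]},{"gripper":-0.4,"linear":[0,0,0.04],"delta_rot":[0,0,0]},{"gripper":-0.4,"linear":[0,0,0.09],"delta_rot":[0,0,0]},{"gripper":-0.4,"linear":[0,0,0.14],"delta_rot":[0,0,0]},{"gripper":-0.4,"linear":[0,-0.04,0.14],"delta_rot":[0,0,0]},{"gripper":-0.4,"linear":[0,-0.09,0.14],"delta_rot":[0,0,0]},{"gripper":-0.4,"linear":[0,-0.14,0.14],"delta_rot":[0,0,0]}]'

```text
clock: 13.6
position: [0.5511, 0.0199, 0.2024]
ee_rot: [0.001, 0.694, 0.72, 0.001]
contact_force: [1.5, 1.1, -0.5]
width: 0.0596
gripper_force: 0.0
```

```bash
python3 look.py .089 pics/w7.png; python3 look.py .049|grep -v yel
```

```text
13.6 [0.5511 0.0199 0.2024] 0.0596
yellow [330.9   1.1] 55 [19, 4] [0.5515 0.1542 0.089 ] d [0.0004 0.1343]
13.65 [0.5511 0.0111 0.202 ] 0.0599
```

View pics/w7.png

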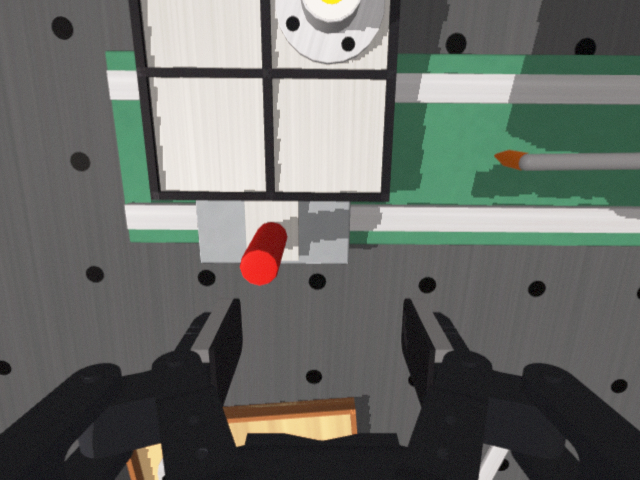

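Call:
send_rows --increments '[{"gripper":-0.4,"linear":[-0.001,-0.045,0],"delta_rot":[0,0,0]},{"gripper":-0.4,"linear":[-0.002,-0.095,0],"delta_rot":[0,0,0]},{"gripper":-0.4,"linear":[-0.004,-0.145,0],"delta_rot":[0,0,0]},{"gripper":-0.4,"linear":[-0.005,-0.195,0],"delta_rot":[0,0,0]},{"gripper":-0.4,"linear":[-0.007,-0.245,0],"delta_rot":[0,0,0]},{"gripper":-0.4,"linear":[-0.008,-0.295,0],"delta_rot":[0,0,0]},{"gripper":-0.4,"linear":[-0.009,-0.34,0],"delta_rot":[0,0,0]},{"gripper":-0.4,"linear":[-0.009,-0.358,0],"delta_rot":[0,0,0]}]'

```text
clock: 14.5
position: [0.5419, -0.3413, 0.2011]
ee_rot: [0.001, 0.696, 0.718, -0.001]
contact_force: [-0.0, 0.8, -0.1]
width: 0.0599
gripper_force: 0.0
```

Call:
send_rows --increments '[{"gripper":-0.4,"linear":[0,0,-0.03],"delta_rot":[0,0,0]},{"gripper":-0.4,"linear":[0,0,-0.03],"delta_rot":[0,0,0]},{"gripper":-0.4,"linear":[0,0,-0.03],"delta_rot":[0,0,0]}]'

```text
clock: 14.8
position: [0.5418, -0.3358, 0.1709]
ee_rot: [-0.001, 0.695, 0.719, 0.0]
contact_force: [-0.2, -0.2, 0.6]
width: 0.06
gripper_force: 0.0
```

```bash
python3 look.py .049
```

```text
14.8 [ 0.5418 -0.3358  0.1709] 0.06
blue [321.4 233. ] 506 [26, 25] [ 0.5413 -0.3371  0.049 ] d [-0.0005 -0.0013]
green [143.6 105.2] 639 [28, 29] [ 0.4297 -0.2597  0.049 ] d [-0.1121  0.0761]
```

Call:
send_rows --increments '[{"gripper":-0.4,"linear":[0,0,-0.05],"delta_rot":[0,0,0]},{"gripper":-0.4,"linear":[0,0,-0.09],"delta_rot":[0,0,0]},{"gripper":-0.4,"linear":[0,0,-0.13],"delta_rot":[0,0,0]},{"gripper":-0.4,"linear":[0,0,-0.152],"delta_rot":[0,0,0]},{"gripper":-0.4,"linear":[0,0,-0.152],"delta_rot":[0,0,0]},{"gripper":1,"linear":[0,0,-0.152],"delta_rot":[0,0,0]},{"gripper":1,"linear":[0,0,-0.152],"delta_rot":[0,0,0]},{"gripper":1,"linear":[0,0,-0.152],"delta_rot":[0,0,0]}]'

```text
clock: 15.65
position: [0.543, -0.3379, 0.0221]
ee_rot: [0.002, 0.695, 0.719, 0.0]
contact_force: [-0.9, -0.1, 6.4]
width: 0.0337
gripper_force: 70.8
```

Call:
send_rows --increments '[{"gripper":1,"linear":[0,0,0],"delta_rot":[0,0,0]},{"gripper":1,"linear":[0,0,0],"delta_rot":[0,0,0]},{"gripper":1,"linear":[0,0,0.02],"delta_rot":[0,0,0]},{"gripper":1,"linear":[0,0,0.05],"delta_rot":[0,0,0]},{"gripper":1,"linear":[0,0,0.09],"delta_rot":[0,0,0]},{"gripper":1,"linear":[0,0,0.13],"delta_rot":[0,0,0]},{"gripper":1,"linear":[0,0,0.15],"delta_rot":[0,0,0]},{"gripper":1,"linear":[-0.0,0.02,0.15],"delta_rot":[0,0,0]}]'

```text
clock: 16.45
position: [0.5444, -0.3209, 0.1737]
ee_rot: [0.006, 0.696, 0.718, 0.0]
contact_force: [1.2, -0.4, -5.2]
width: 0.0341
gripper_force: 71.5
```

Call:
send_rows --increments '[{"gripper":1,"linear":[-0.005,0.03,0],"delta_rot":[0,0,0]},{"gripper":1,"linear":[-0.01,0.07,0],"delta_rot":[0,0,0]},{"gripper":1,"linear":[-0.015,0.11,0],"delta_rot":[0,0,0]},{"gripper":1,"linear":[-0.02,0.15,0],"delta_rot":[0,0,0]},{"gripper":1,"linear":[-0.03,0.19,0],"delta_rot":[0,0,0]},{"gripper":1,"linear":[-0.035,0.23,0],"delta_rot":[0,0,0]},{"gripper":1,"linear":[-0.04,0.27,0],"delta_rot":[0,0,0]},{"gripper":1,"linear":[-0.05,0.31,0],"delta_rot":[0,0,0]}]'

```text
clock: 17.25
position: [0.4908, -0.0048, 0.1684]
ee_rot: [-0.001, 0.695, 0.719, 0.0]
contact_force: [1.6, 1.1, -5.7]
width: 0.0341
gripper_force: 71.4
```

Call:
send_rows --increments '[{"gripper":1,"linear":[-0.01,0.04,0],"delta_rot":[0,0,0]},{"gripper":1,"linear":[-0.015,0.08,0],"delta_rot":[0,0,0]},{"gripper":1,"linear":[-0.02,0.12,0],"delta_rot":[0,0,0]},{"gripper":1,"linear":[-0.025,0.15,0],"delta_rot":[0,0,0]},{"gripper":1,"linear":[-0.025,0.167,0],"delta_rot":[0,0,0]},{"gripper":1,"linear":[-0.025,0.167,0],"delta_rot":[0,0,0]},{"gripper":1,"linear":[-0.025,0.167,0],"delta_rot":[0,0,0]},{"gripper":1,"linear":[-0.025,0.167,0],"delta_rot":[0,0,0]}]'

```text
clock: 18.05
position: [0.4663, 0.1591, 0.1688]
ee_rot: [-0.0, 0.695, 0.719, -0.001]
contact_force: [0.2, 0.6, -6.1]
width: 0.0342
gripper_force: 71.3
```

```bash
python3 look.py .197; python3 look.py .089|grep yellow; python3 - <<'E'
from h import *
w=grab("wrist")
cv2.imwrite("pics/w8.png",w["pixels"])
g=cv2.cvtColor(w["pixels"],cv2.COLOR_BGR2GRAY).astype(int)
# nest1 outer corner: dark runs
for c in((.468,.2025),(.426,.201)): print(proj(w,[*c,.05]).round(1))
u,v=proj(w,[.453,.2015,.05]).round().astype(int); print(v, [(k,g[k,u]) for k in range(v-15,v+15,2)])
u,v=proj(w,[.427,.185,.05]).round().astype(int); print(u, [(k,g[v,k]) for k in range(u-15,u+15,2)])
E
```

```text
18.05 [0.4663 0.1591 0.1688] 0.0342
blue [321.6 352.7] 2124 [56, 49] [0.4661 0.1606 0.197 ] d [-0.0002  0.0014]
[326.3 165.4]
[259.6 165.7]
166 [(151, np.int64(75)), (153, np.int64(72)), (155, np.int64(77)), (157, np.int64(121)), (159, np.int64(198)), (161, np.int64(54)), (163, np.int64(42)), (165, np.int64(46)), (167, np.int64(48)), (169, np.int64(98)), (171, np.int64(243)), (173, np.int64(246)), (175, np.int64(245)), (177, np.int64(246)), (179, np.int64(245))]
261 [(246, np.int64(115)), (248, np.int64(113)), (250, np.int64(112)), (252, np.int64(114)), (254, np.int64(53)), (256, np.int64(43)), (258, np.int64(47)), (260, np.int64(45)), (262, np.int64(47)), (264, np.int64(123)), (266, np.int64(161)), (268, np.int64(160)), (270, np.int64(164)), (272, np.int64(241)), (274, np.int64(243))]
```

Call:
send_rows --increments '[{"gripper":1,"linear":[0.0015,-0.0005,-0.03],"delta_rot":[0,0,0]},{"gripper":1,"linear":[0.0015,-0.0005,-0.06],"delta_rot":[0,0,0]},{"gripper":1,"linear":[0.0015,-0.0005,-0.085],"delta_rot":[0,0,0]},{"gripper":1,"linear":[0.0015,-0.0005,-0.1],"delta_rot":[0,0,0]},{"gripper":1,"linear":[0.0015,-0.0005,-0.107],"delta_rot":[0,0,0]},{"gripper":1,"linear":[0.0015,-0.0005,-0.107],"delta_rot":[0,0,0]},{"gripper":0,"linear":[0.0015,-0.0005,-0.107],"delta_rot":[0,0,0]},{"gripper":-0.4,"linear":[0.0015,-0.0005,-0.107],"delta_rot":[0,0,0]}]'

```text
clock: 19.0
position: [0.4698, 0.1593, 0.0634]
ee_rot: [0.001, 0.695, 0.719, 0.001]
contact_force: [-0.2, 0.4, 0.8]
width: 0.0562
gripper_force: 0.0
```

Call:
send_rows --increments '[{"gripper":-0.4,"linear":[0,0,0],"delta_rot":[0,0,0]},{"gripper":-0.4,"linear":[0,0,0],"delta_rot":[0,0,0]},{"gripper":-0.4,"linear":[0,0,0.04],"delta_rot":[0,0,0]},{"gripper":-0.4,"linear":[0,0,0.09],"delta_rot":[0,0,0]},{"gripper":-0.4,"linear":[0,0,0.12],"delta_rot":[0,0,0]},{"gripper":-0.4,"linear":[-0.005,-0.04,0.12],"delta_rot":[0,0,0]},{"gripper":-0.4,"linear":[-0.01,-0.09,0.12],"delta_rot":[0,0,0]},{"gripper":-0.4,"linear":[-0.015,-0.14,0.12],"delta_rot":[0,0,0]}]'

```text
clock: 19.8
position: [0.4534, 0.0188, 0.183]
ee_rot: [0.001, 0.694, 0.72, 0.001]
contact_force: [0.3, 0.1, -0.0]
width: 0.06
gripper_force: 0.0
```

Call:
send_rows --increments '[{"gripper":-0.4,"linear":[-0.005,-0.05,0],"delta_rot":[0,0,0]},{"gripper":-0.4,"linear":[-0.01,-0.1,0],"delta_rot":[0,0,0]},{"gripper":-0.4,"linear":[-0.015,-0.15,0],"delta_rot":[0,0,0]},{"gripper":-0.4,"linear":[-0.02,-0.2,0],"delta_rot":[0,0,0]},{"gripper":-0.4,"linear":[-0.022,-0.25,0],"delta_rot":[0,0,0]},{"gripper":-0.4,"linear":[-0.022,-0.28,0],"delta_rot":[0,0,0]},{"gripper":-0.4,"linear":[-0.022,-0.28,0],"delta_rot":[0,0,0]},{"gripper":-0.4,"linear":[-0.022,-0.28,0],"delta_rot":[0,0,0]}]'

```text
clock: 20.6
position: [0.4312, -0.2605, 0.1821]
ee_rot: [-0.0, 0.696, 0.718, 0.0]
contact_force: [0.4, 1.0, 0.0]
width: 0.0594
gripper_force: 0.0
```

```bash
python3 look.py .049; python3 - <<'E'
from h import *
t=grab("top")
for c in ("yellow","blue","green"): print(c,[(b,atz(t,b[0],.089).round(4)) for b in blobs(t,c,(250,180,400,320),4)])
E
```

```text
20.6 [ 0.4312 -0.2605  0.1821] 0.0594
yellow [110.1 243.1] 492 [62, 47] [ 0.2829 -0.2771  0.049 ] d [-0.1483 -0.0166]
yellow [ 72.3 269.1] 40 [13, 11] [ 0.2537 -0.2975  0.049 ] d [-0.1775 -0.037 ]
green [319.9 225.7] 456 [25, 24] [ 0.4297 -0.2598  0.049 ] d [-0.0015  0.0006]
yellow []
blue [((array([282.1, 280.6]), 18, [280, 279, 5, 5]), array([0.4694, 0.1595, 0.089 ]))]
green []
```

Call:
send_rows --increments '[{"gripper":-0.4,"linear":[-0.001,0,-0.05],"delta_rot":[0,0,0]},{"gripper":-0.4,"linear":[-0.001,0,-0.1],"delta_rot":[0,0,0]},{"gripper":-0.4,"linear":[-0.001,0,-0.14],"delta_rot":[0,0,0]},{"gripper":-0.4,"linear":[-0.001,0,-0.163],"delta_rot":[0,0,0]},{"gripper":-0.4,"linear":[-0.001,0,-0.163],"delta_rot":[0,0,0]},{"gripper":1,"linear":[-0.001,0,-0.163],"delta_rot":[0,0,0]},{"gripper":1,"linear":[-0.001,0,-0.163],"delta_rot":[0,0,0]},{"gripper":1,"linear":[-0.001,0,-0.163],"delta_rot":[0,0,0]}]'

```text
clock: 21.5
position: [0.4312, -0.2603, 0.0211]
ee_rot: [0.001, 0.695, 0.719, 0.0]
contact_force: [-0.8, 2.3, 4.1]
width: 0.0342
gripper_force: 70.2
```

Call:
send_rows --increments '[{"gripper":1,"linear":[0,0,0],"delta_rot":[0,0,0]},{"gripper":1,"linear":[0,0,0],"delta_rot":[0,0,0]},{"gripper":1,"linear":[0,0,0.02],"delta_rot":[0,0,0]},{"gripper":1,"linear":[0,0,0.05],"delta_rot":[0,0,0]},{"gripper":1,"linear":[0,0,0.09],"delta_rot":[0,0,0]},{"gripper":1,"linear":[0,0,0.13],"delta_rot":[0,0,0]},{"gripper":1,"linear":[0,0,0.15],"delta_rot":[0,0,0]},{"gripper":1,"linear":[0.003,0.026,0.15],"delta_rot":[0,0,0]}]'

```text
clock: 22.3
position: [0.4363, -0.2385, 0.1733]
ee_rot: [0.006, 0.696, 0.718, -0.0]
contact_force: [1.9, 0.5, -6.9]
width: 0.0338
gripper_force: 71.8
```

Call:
send_rows --increments '[{"gripper":1,"linear":[0.003,0.03,0],"delta_rot":[0,0,0]},{"gripper":1,"linear":[0.008,0.07,0],"delta_rot":[0,0,0]},{"gripper":1,"linear":[0.013,0.11,0],"delta_rot":[0,0,0]},{"gripper":1,"linear":[0.018,0.15,0],"delta_rot":[0,0,0]},{"gripper":1,"linear":[0.023,0.19,0],"delta_rot":[0,0,0]},{"gripper":1,"linear":[0.028,0.23,0],"delta_rot":[0,0,0]},{"gripper":1,"linear":[0.033,0.27,0],"delta_rot":[0,0,0]},{"gripper":1,"linear":[0.038,0.3,0],"delta_rot":[0,0,0]}]'

```text
clock: 23.1
position: [0.4707, 0.0682, 0.1691]
ee_rot: [-0.0, 0.695, 0.719, 0.0]
contact_force: [1.0, -0.8, -6.4]
width: 0.0343
gripper_force: 71.6
```

Call:
send_rows --increments '[{"gripper":1,"linear":[0,0.01,0],"delta_rot":[0,0,0]},{"gripper":1,"linear":[0,0.01,0],"delta_rot":[0,0,0]},{"gripper":1,"linear":[0,0.01,0],"delta_rot":[0,0,0]},{"gripper":1,"linear":[0,0.01,0],"delta_rot":[0,0,0]}]'

```text
clock: 23.5
position: [0.4712, 0.0745, 0.1691]
ee_rot: [0.0, 0.695, 0.719, -0.0]
contact_force: [-0.4, 0.4, -6.0]
width: 0.0342
gripper_force: 71.6
```

```bash
python3 look.py .197; python3 look.py .089|egrep "yellow|blue"
```

```text
23.5 [0.4712 0.0745 0.1691] 0.0342
yellow [488.6  92.1] 980 [35, 37] [0.5123 0.1548 0.197 ] d [0.041  0.0803]
blue [324.   91.5] 964 [35, 36] [0.4692 0.1536 0.197 ] d [-0.0021  0.0791]
green [321.6 355. ] 2128 [56, 49] [0.471  0.0749 0.197 ] d [-0.0002  0.0004]
yellow [488.2  92.1] 985 [35, 37] [0.5534 0.1621 0.089 ] d [0.0821 0.0875]
blue [323.7  91.5] 962 [34, 36] [0.4695 0.1597 0.089 ] d [-0.0019  0.0852]
```

Call:
send_rows --increments '[{"gripper":1,"linear":[0.001,0.0,-0.03],"delta_rot":[0,0,0]},{"gripper":1,"linear":[0.001,0.0,-0.06],"delta_rot":[0,0,0]},{"gripper":1,"linear":[0.001,0.0,-0.085],"delta_rot":[0,0,0]},{"gripper":1,"linear":[0.001,0.0,-0.1],"delta_rot":[0,0,0]},{"gripper":1,"linear":[0.001,0.0,-0.107],"delta_rot":[0,0,0]},{"gripper":1,"linear":[0.001,0.0,-0.107],"delta_rot":[0,0,0]},{"gripper":0,"linear":[0.001,0.0,-0.107],"delta_rot":[0,0,0]},{"gripper":-0.4,"linear":[0.001,0.0,-0.107],"delta_rot":[0,0,0]}]'

```text
clock: 24.4
position: [0.4742, 0.0756, 0.0637]
ee_rot: [0.001, 0.695, 0.719, 0.001]
contact_force: [-0.1, 0.3, 0.8]
width: 0.056
gripper_force: 0.0
```

Call:
send_rows --increments '[{"gripper":-0.4,"linear":[0,0,0],"delta_rot":[0,0,0]},{"gripper":-0.4,"linear":[0,0,0],"delta_rot":[0,0,0]},{"gripper":-0.4,"linear":[0,0,0.04],"delta_rot":[0,0,0]},{"gripper":-0.4,"linear":[0,0,0.09],"delta_rot":[0,0,0]},{"gripper":-0.4,"linear":[0,0,0.14],"delta_rot":[0,0,0]},{"gripper":-0.4,"linear":[0.02,-0.035,0.14],"delta_rot":[0,0,0]},{"gripper":-0.4,"linear":[0.0405,-0.071,0.14],"delta_rot":[0,0,0]},{"gripper":-0.4,"linear":[0.0405,-0.071,0.14],"delta_rot":[0,0,0]}]'

```text
clock: 25.2
position: [0.5162, 0.0011, 0.2033]
ee_rot: [0.003, 0.696, 0.718, 0.001]
contact_force: [-0.5, 1.2, 0.4]
width: 0.0598
gripper_force: 0.0
```

Call:
send_rows --increments '[{"gripper":-0.4,"linear":[0,0,0],"delta_rot":[0,0,0]},{"gripper":-0.4,"linear":[0,0,0],"delta_rot":[0,0,0]},{"gripper":-0.4,"linear":[0,0,0],"delta_rot":[0,0,0]}]'

```text
clock: 25.5
position: [0.5122, 0.0057, 0.202]
ee_rot: [-0.0, 0.695, 0.719, -0.0]
contact_force: [-0.1, -0.4, -1.6]
width: 0.06
gripper_force: 0.0
```

```bash
python3 look.py .089 pics/w9.png; python3 - <<'E'
from h import *
w=grab("wrist")
print([b for b in blobs(w,"red",None,100)],proj(w,[.513,.0037,.115]),proj(w,[.513,.0037,.044]))
o=blobs(w,"orange",None,20);print(o,proj(w,[.65,.074,.105]))
E
```

```text
25.5 [0.5122 0.0057 0.202 ] 0.06
green [260.7 119.7] 670 [29, 30] [0.4731 0.0757 0.089 ] d [-0.0391  0.07  ]
[(array([328.7, 236.3]), 1846, [310, 206, 39, 60])] [323.13165221 249.8222497 ] [322.88251974 220.66147629]
[(array([590.8, 132.9]), 562, [568, 125, 45, 19]), (array([317.9, 402.6]), 2673, [223, 387, 177, 57])] [570.07463276 133.9785946 ]
```

View pics/w9.png

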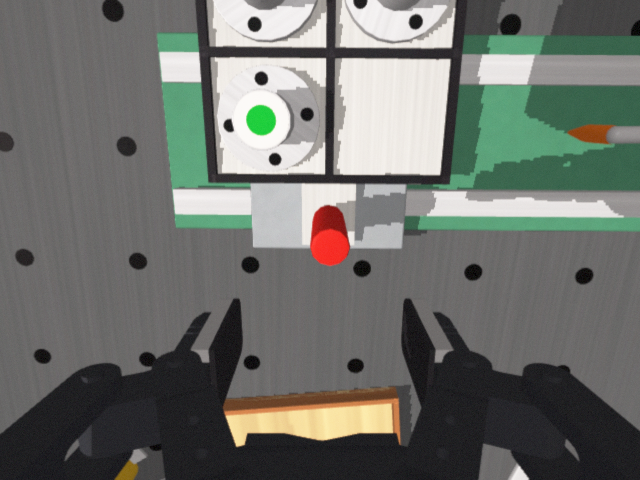

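Call:
send_rows --increments '[{"gripper":-0.4,"linear":[0.003,-0.001,-0.04],"delta_rot":[0,0,0]},{"gripper":-0.4,"linear":[0.003,-0.001,-0.08],"delta_rot":[0,0,0]},{"gripper":-0.4,"linear":[0.003,-0.001,-0.11],"delta_rot":[0,0,0]},{"gripper":-0.4,"linear":[0.003,-0.001,-0.127],"delta_rot":[0,0,0]},{"gripper":-0.4,"linear":[0.003,-0.001,-0.127],"delta_rot":[0,0,0]},{"gripper":1,"linear":[0.003,-0.001,-0.127],"delta_rot":[0,0,0]},{"gripper":1,"linear":[0.003,-0.001,-0.127],"delta_rot":[0,0,0]},{"gripper":1,"linear":[0.003,-0.001,-0.127],"delta_rot":[0,0,0]}]' --newtons 60

```text
clock: 26.4
position: [0.5172, 0.0038, 0.0768]
ee_rot: [0.001, 0.695, 0.719, 0.001]
contact_force: [0.1, 1.2, 2.1]
width: 0.0227
gripper_force: 58.6
```

Call:
send_rows --increments '[{"gripper":1,"linear":[0,0,0],"delta_rot":[0,0,0]},{"gripper":1,"linear":[0,0,0],"delta_rot":[0,0,0]},{"gripper":1,"linear":[0,0,0],"delta_rot":[0,0,0]},{"gripper":1,"linear":[0,0,0],"delta_rot":[0,0,0]}]'

```text
clock: 26.8
position: [0.5172, 0.0038, 0.0768]
ee_rot: [0.001, 0.695, 0.719, 0.001]
contact_force: [-0.1, 2.5, 6.6]
width: 0.0227
gripper_force: 58.6
```

```bash
cat > tl.py <<'E'
from h import *
st=get_state();print(st["clock"],st["position"].round(4),round(st["width"],4),st["contact_force"].round(1))
t,s,w=grab("top"),grab("side"),grab("wrist")
for n,i,bx in(("top",t,(250,120,400,320)),("side",s,(220,130,420,320)),("wrist",w,None)):
    for c in("yellow","blue","green"):
        for b in blobs(i,c,bx,8 if n!="wrist" else 100):
            if n!="wrist" and b[1]>90: continue
            print(n,c,b[0],b[1],b[2][2:],atz(i,b[0],.089).round(4))
E
python3 tl.py
```

```text
26.8 [0.5172 0.0038 0.0768] 0.0227 [-0.1  2.5  6.6]
top yellow [283.  246.7] 24 [5, 6] [0.5543 0.1619 0.089 ]
top blue [282.1 280. ] 20 [5, 5] [0.4709 0.1596 0.089 ]
side yellow [289.9 220.4] 25 [7, 4] [0.5574 0.1648 0.089 ]
side blue [262.6 239.7] 26 [8, 5] [0.4733 0.1623 0.089 ]
side green [290.5 257.7] 31 [8, 5] [0.4757 0.0783 0.089 ]
wrist green [184.7 114.7] 2760 [59, 60] [0.4731 0.0757 0.089 ]
```

Call:
send_rows --increments '[{"gripper":1,"linear":[0.005,-0.005,0],"delta_rot":[0,0,0]},{"gripper":1,"linear":[0.015,-0.015,0],"delta_rot":[0,0,0]},{"gripper":1,"linear":[0.03,-0.029,0],"delta_rot":[0,0,0]},{"gripper":1,"linear":[0.047,-0.044,0],"delta_rot":[0,0,0]},{"gripper":1,"linear":[0.064,-0.059,0],"delta_rot":[0,0,0]},{"gripper":1,"linear":[0.078,-0.073,0],"delta_rot":[0,0,0]},{"gripper":1,"linear":[0.089,-0.083,0],"delta_rot":[0,0,0]},{"gripper":1,"linear":[0.095,-0.088,0],"delta_rot":[0,0,0]}]'

```text
clock: 27.75
position: [0.6127, -0.0852, 0.0767]
ee_rot: [0.001, 0.695, 0.719, 0.001]
contact_force: [-2.7, 2.3, 7.1]
width: 0.0229
gripper_force: 59.4
```

Call:
send_rows --increments '[{"gripper":1,"linear":[0,0,0],"delta_rot":[0,0,0]},{"gripper":1,"linear":[0,0,0],"delta_rot":[0,0,0]},{"gripper":1,"linear":[0,0,0],"delta_rot":[0,0,0]}]'

```text
clock: 28.05
position: [0.6127, -0.0851, 0.0768]
ee_rot: [0.002, 0.695, 0.719, 0.001]
contact_force: [1.2, -1.8, 5.4]
width: 0.023
gripper_force: 59.3
```

```bash
python3 tl.py;python3 - <<'E'
from h import *
t,s,w=grab("top"),grab("side"),grab("wrist")
A=np.vstack([np.hstack([crop(t,290,180,60,45,400,300),crop(s,320,180,60,45,400,300)]),np.hstack([crop(w,160,0,320,240,400,300),crop(s,220,140,200,150,400,300)])])
cv2.imwrite("pics/c10.png",A)
E
```

```text
28.05 [ 0.6127 -0.0851  0.0768] 0.023 [ 1.2 -1.8  5.4]
top yellow [320.3 211.3] 21 [6, 5] [0.6494 0.0727 0.089 ]
top blue [320.  243.5] 16 [5, 4] [0.5658 0.0704 0.089 ]
top green [353.4 243.5] 13 [4, 4] [ 0.5689 -0.0127  0.089 ]
side yellow [348.2 217.5] 26 [7, 4] [0.6528 0.0763 0.089 ]
side blue [322.9 236.7] 27 [7, 5] [0.5685 0.0737 0.089 ]
side green [352.8 254.6] 30 [7, 6] [ 0.5711 -0.0106  0.089 ]
wrist green [184.5 114.7] 2763 [58, 60] [ 0.5686 -0.0131  0.089 ]
```

View pics/c10.png

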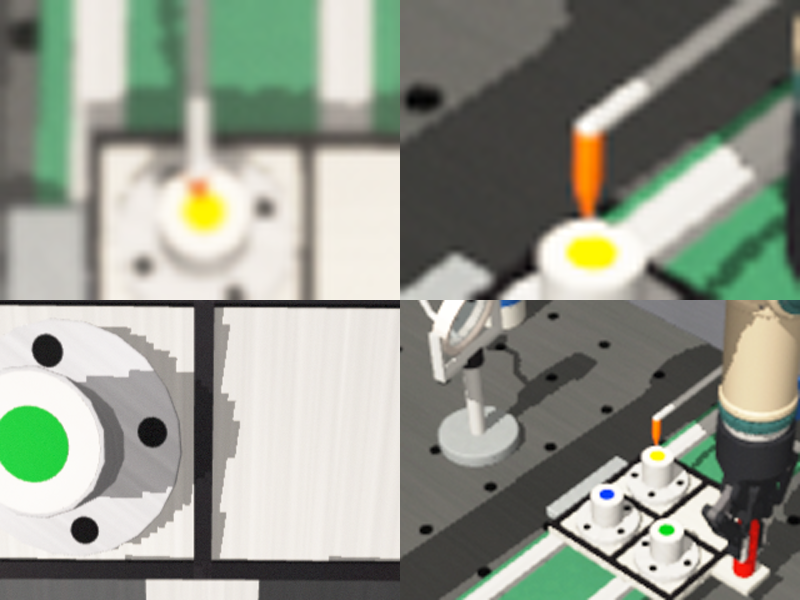

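```bash
python3 - <<'E'
from h import *
t,s=grab("top"),grab("side")
print("top tip",atz(t,(319.5,209.2),.105).round(4),"mark",atz(t,(320.5,211.7),.089).round(4))
print("side tip",atz(s,(348.05,212.6),.105).round(4),"mark",atz(s,(348.4,217.6),.089).round(4))
E
```

```text
top tip [0.6499 0.0747 0.105 ] mark [0.6484 0.0722 0.089 ]
side tip [0.6509 0.0753 0.105 ] mark [0.6528 0.0757 0.089 ]
```

Call:
send_rows --increments '[{"gripper":1,"linear":[0,0.001,0],"delta_rot":[0,0,0]},{"gripper":1,"linear":[0,0.001,0],"delta_rot":[0,0,0]},{"gripper":1,"linear":[0,0.001,0],"delta_rot":[0,0,0]},{"gripper":1,"linear":[0,0.001,0],"delta_rot":[0,0,0]},{"gripper":1,"linear":[0,0.001,0],"delta_rot":[0,0,0]},{"gripper":1,"linear":[0,0.001,0],"delta_rot":[0,0,0]},{"gripper":1,"linear":[0,0.001,0],"delta_rot":[0,0,0]},{"gripper":1,"linear":[0,0.001,0],"delta_rot":[0,0,0]}]'

```text
clock: 29.25
position: [0.6125, -0.0838, 0.0768]
ee_rot: [0.002, 0.695, 0.719, 0.001]
contact_force: [1.4, -1.7, 5.2]
width: 0.0229
gripper_force: 59.3
```

Call:
send_rows --increments '[{"gripper":1,"linear":[0,0,0],"delta_rot":[0,0,0]},{"gripper":1,"linear":[0,0,0],"delta_rot":[0,0,0]},{"gripper":1,"linear":[0,0,0],"delta_rot":[0,0,0]},{"gripper":1,"linear":[0,0,0],"delta_rot":[0,0,0]},{"gripper":1,"linear":[0,0,0],"delta_rot":[0,0,0]},{"gripper":1,"linear":[0,0,0],"delta_rot":[0,0,0]},{"gripper":1,"linear":[0,0,0],"delta_rot":[0,0,0]},{"gripper":1,"linear":[0,0,0],"delta_rot":[0,0,0]}]'

```text
clock: 30.05
position: [0.6126, -0.0838, 0.0768]
ee_rot: [0.002, 0.695, 0.719, 0.001]
contact_force: [2.0, -0.9, 5.5]
width: 0.0225
gripper_force: 59.3
```

Call:
send_rows --increments '[{"gripper":1,"linear":[0.005,0,0],"delta_rot":[0,0,0]},{"gripper":1,"linear":[0.015,0.0005,0],"delta_rot":[0,0,0]},{"gripper":1,"linear":[0.03,0.001,0],"delta_rot":[0,0,0]},{"gripper":1,"linear":[0.046,0.0015,0],"delta_rot":[0,0,0]},{"gripper":1,"linear":[0.062,0.002,0],"delta_rot":[0,0,0]},{"gripper":1,"linear":[0.074,0.0025,0],"delta_rot":[0,0,0]},{"gripper":1,"linear":[0.081,0.0025,0],"delta_rot":[0,0,0]},{"gripper":1,"linear":[0.084,0.0025,0],"delta_rot":[0,0,0]}]'

```text
clock: 30.85
position: [0.696, -0.081, 0.0768]
ee_rot: [0.001, 0.695, 0.719, 0.0]
contact_force: [-1.7, -0.6, 7.5]
width: 0.0228
gripper_force: 59.5
```

Call:
send_rows --increments '[{"gripper":1,"linear":[0,0,0],"delta_rot":[0,0,0]},{"gripper":1,"linear":[0,0,0],"delta_rot":[0,0,0]},{"gripper":1,"linear":[0,0,0],"delta_rot":[0,0,0]}]'

```text
clock: 31.15
position: [0.6963, -0.081, 0.0768]
ee_rot: [0.002, 0.695, 0.719, 0.001]
contact_force: [1.5, -1.5, 4.7]
width: 0.0228
gripper_force: 59.3
```

```bash
python3 tl.py
```

```text
31.15 [ 0.6963 -0.081   0.0768] 0.0228 [ 1.5 -1.5  4.7]
top blue [319.5 211.3] 14 [4, 4] [0.6493 0.0748 0.089 ]
side yellow [371.8 199.5] 19 [6, 4] [0.7368 0.0791 0.089 ]
side blue [347.7 217.3] 23 [7, 4] [0.6525 0.0776 0.089 ]
side green [377.2 233.9] 29 [7, 5] [ 0.655  -0.0063  0.089 ]
wrist green [184.7 114.7] 2760 [59, 60] [ 0.6522 -0.0091  0.089 ]
```

Call:
send_rows --increments '[{"gripper":1,"linear":[0,0,0],"delta_rot":[0,0,0]},{"gripper":1,"linear":[0,0,0],"delta_rot":[0,0,0]},{"gripper":1,"linear":[0,0,0],"delta_rot":[0,0,0]},{"gripper":1,"linear":[0,0,0],"delta_rot":[0,0,0]},{"gripper":1,"linear":[0,0,0],"delta_rot":[0,0,0]},{"gripper":1,"linear":[0,0,0],"delta_rot":[0,0,0]},{"gripper":1,"linear":[0,0,0],"delta_rot":[0,0,0]},{"gripper":1,"linear":[0,0,0],"delta_rot":[0,0,0]}]'

```text
clock: 32.1
position: [0.6963, -0.0811, 0.0768]
ee_rot: [0.002, 0.695, 0.719, 0.001]
contact_force: [1.2, -0.9, 5.0]
width: 0.0227
gripper_force: 59.3
```

Call:
send_rows --increments '[{"gripper":1,"linear":[0,0,0],"delta_rot":[0,0,0]},{"gripper":1,"linear":[0,0,0],"delta_rot":[0,0,0]},{"gripper":1,"linear":[0,0,0],"delta_rot":[0,0,0]},{"gripper":1,"linear":[0,0,0],"delta_rot":[0,0,0]},{"gripper":1,"linear":[0,0,0],"delta_rot":[0,0,0]}]'

```text
clock: 32.6
position: [0.6963, -0.081, 0.0768]
ee_rot: [0.002, 0.695, 0.719, 0.001]
contact_force: [2.0, -0.7, 5.7]
width: 0.0225
gripper_force: 59.3
```

Call:
send_rows --increments '[{"gripper":1,"linear":[0,0.005,0],"delta_rot":[0,0,0]},{"gripper":1,"linear":[-0.0005,0.015,0],"delta_rot":[0,0,0]},{"gripper":1,"linear":[-0.001,0.03,0],"delta_rot":[0,0,0]},{"gripper":1,"linear":[-0.0015,0.046,0],"delta_rot":[0,0,0]},{"gripper":1,"linear":[-0.002,0.062,0],"delta_rot":[0,0,0]},{"gripper":1,"linear":[-0.0025,0.074,0],"delta_rot":[0,0,0]},{"gripper":1,"linear":[-0.003,0.081,0],"delta_rot":[0,0,0]},{"gripper":1,"linear":[-0.003,0.0835,0],"delta_rot":[0,0,0]}]'

```text
clock: 33.4
position: [0.6931, 0.0036, 0.0769]
ee_rot: [0.002, 0.695, 0.719, 0.001]
contact_force: [0.5, -2.0, 5.5]
width: 0.0228
gripper_force: 59.3
```

Call:
send_rows --increments '[{"gripper":1,"linear":[0,0,0],"delta_rot":[0,0,0]},{"gripper":1,"linear":[0,0,0],"delta_rot":[0,0,0]},{"gripper":1,"linear":[0,0,0],"delta_rot":[0,0,0]}]'

```text
clock: 33.7
position: [0.6931, 0.0038, 0.0768]
ee_rot: [0.001, 0.695, 0.719, 0.002]
contact_force: [1.8, 1.3, 5.7]
width: 0.0226
gripper_force: 59.3
```

```bash
python3 tl.py;  python3 - <<'E'
from h import *
w=grab("wrist");s=grab("side");cv2.imwrite("pics/c11.png",np.hstack([crop(w,0,0,640,480,400,300),crop(s,300,150,120,90,400,300)]))
print(blobs(w,"orange",None,20))
E
```

```text
33.7 [0.6931 0.0038 0.0768] 0.0226 [1.8 1.3 5.7]
top yellow [287. 180.] 21 [5, 5] [0.7301 0.1614 0.089 ]
top blue [286.  211.4] 17 [5, 5] [0.646  0.1594 0.089 ]
side yellow [343.3 184.5] 21 [7, 4] [0.7339 0.1653 0.089 ]
side blue [319.4 201.6] 21 [6, 4] [0.6494 0.1625 0.089 ]
side green [347.3 217.2] 24 [7, 5] [0.6522 0.0785 0.089 ]
wrist green [181.8  88.6] 171 [35, 7] [0.6486 0.0831 0.089 ]
wrist green [188.2 140.9] 163 [35, 7] [0.6496 0.068  0.089 ]
[]
```

View pics/c11.png

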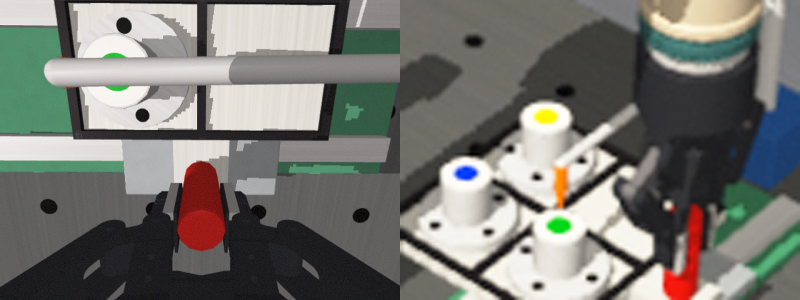

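Call:
send_rows --increments '[{"gripper":1,"linear":[0,-0.001,0],"delta_rot":[0,0,0]},{"gripper":1,"linear":[0,-0.001,0],"delta_rot":[0,0,0]},{"gripper":1,"linear":[0,-0.001,0],"delta_rot":[0,0,0]},{"gripper":1,"linear":[0,-0.001,0],"delta_rot":[0,0,0]},{"gripper":1,"linear":[0,-0.001,0],"delta_rot":[0,0,0]},{"gripper":1,"linear":[0,-0.001,0],"delta_rot":[0,0,0]},{"gripper":1,"linear":[0,-0.001,0],"delta_rot":[0,0,0]},{"gripper":1,"linear":[0,-0.001,0],"delta_rot":[0,0,0]}]'

```text
clock: 34.75
position: [0.6931, 0.0028, 0.0768]
ee_rot: [0.001, 0.695, 0.719, 0.002]
contact_force: [2.3, 1.8, 5.2]
width: 0.0228
gripper_force: 59.3
```

Call:
send_rows --increments '[{"gripper":1,"linear":[0,0,0],"delta_rot":[0,0,0]},{"gripper":1,"linear":[0,0,0],"delta_rot":[0,0,0]},{"gripper":1,"linear":[0,0,0],"delta_rot":[0,0,0]},{"gripper":1,"linear":[0,0,0],"delta_rot":[0,0,0]},{"gripper":1,"linear":[0,0,0],"delta_rot":[0,0,0]},{"gripper":1,"linear":[0,0,0],"delta_rot":[0,0,0]},{"gripper":1,"linear":[0,0,0],"delta_rot":[0,0,0]},{"gripper":1,"linear":[0,0,0],"delta_rot":[0,0,0]}]'

```text
clock: 35.55
position: [0.6931, 0.0028, 0.0768]
ee_rot: [0.001, 0.695, 0.719, 0.002]
contact_force: [2.2, 1.0, 5.5]
width: 0.0225
gripper_force: 59.3
```

Call:
send_rows --increments '[{"gripper":1,"linear":[-0.005,0,0],"delta_rot":[0,0,0]},{"gripper":1,"linear":[-0.015,-0.0005,0],"delta_rot":[0,0,0]},{"gripper":1,"linear":[-0.03,-0.001,0],"delta_rot":[0,0,0]},{"gripper":1,"linear":[-0.05,-0.0015,0],"delta_rot":[0,0,0]},{"gripper":1,"linear":[-0.07,-0.002,0],"delta_rot":[0,0,0]},{"gripper":1,"linear":[-0.09,-0.003,0],"delta_rot":[0,0,0]},{"gripper":1,"linear":[-0.105,-0.003,0],"delta_rot":[0,0,0]},{"gripper":1,"linear":[-0.12,-0.004,0],"delta_rot":[0,0,0]}]'

```text
clock: 36.35
position: [0.5729, -0.0015, 0.0768]
ee_rot: [0.001, 0.695, 0.719, 0.002]
contact_force: [3.5, 1.7, 6.3]
width: 0.0228
gripper_force: 59.6
```

Call:
send_rows --increments '[{"gripper":1,"linear":[-0.015,0,0],"delta_rot":[0,0,0]},{"gripper":1,"linear":[-0.03,-0.001,0],"delta_rot":[0,0,0]},{"gripper":1,"linear":[-0.045,-0.0015,0],"delta_rot":[0,0,0]},{"gripper":1,"linear":[-0.055,-0.002,0],"delta_rot":[0,0,0]},{"gripper":1,"linear":[-0.063,-0.002,0],"delta_rot":[0,0,0]},{"gripper":1,"linear":[-0.07,-0.002,0],"delta_rot":[0,0,0]},{"gripper":1,"linear":[-0.075,-0.0025,0],"delta_rot":[0,0,0]},{"gripper":1,"linear":[-0.08,-0.0025,0],"delta_rot":[0,0,0]}]'

```text
clock: 37.15
position: [0.4933, -0.0043, 0.0768]
ee_rot: [0.002, 0.695, 0.719, 0.002]
contact_force: [2.2, 0.8, 8.4]
width: 0.0226
gripper_force: 59.7
```

Still moving freely; continue slowly until the stop.

Call:
send_rows --increments '[{"gripper":1,"linear":[-0.003,0,0],"delta_rot":[0,0,0]},{"gripper":1,"linear":[-0.006,0,0],"delta_rot":[0,0,0]},{"gripper":1,"linear":[-0.009,0,0],"delta_rot":[0,0,0]},{"gripper":1,"linear":[-0.012,0,0],"delta_rot":[0,0,0]},{"gripper":1,"linear":[-0.015,-0.0005,0],"delta_rot":[0,0,0]}]'

```text
clock: 37.65
position: [0.4891, -0.0054, 0.077]
ee_rot: [0.009, 0.696, 0.718, 0.009]
contact_force: [30.3, 3.5, -17.9]
width: 0.0228
gripper_force: 63.5
```

Call:
send_rows --increments '[{"gripper":1,"linear":[-0.003,0,0],"delta_rot":[0,0,0]},{"gripper":1,"linear":[-0.005,0,0],"delta_rot":[0,0,0]},{"gripper":1,"linear":[-0.007,0,0],"delta_rot":[0,0,0]}]'

```text
clock: 37.95
position: [0.4892, -0.0061, 0.0771]
ee_rot: [0.014, 0.696, 0.718, 0.013]
contact_force: [44.3, 2.5, -31.0]
width: 0.0229
gripper_force: 71.5
```

Call:
send_rows --increments '[{"gripper":1,"linear":[0.008,0,0],"delta_rot":[0,0,0]},{"gripper":1,"linear":[0.016,0,0],"delta_rot":[0,0,0]},{"gripper":1,"linear":[0.016,0,0],"delta_rot":[0,0,0]}]'

```text
clock: 38.25
position: [0.4892, -0.0059, 0.0768]
ee_rot: [0.003, 0.695, 0.719, 0.001]
contact_force: [2.7, -1.9, 8.6]
width: 0.0226
gripper_force: 60.0
```

Call:
send_rows --increments '[{"gripper":0,"linear":[0,0,0],"delta_rot":[0,0,0]},{"gripper":-0.4,"linear":[0,0,0],"delta_rot":[0,0,0]},{"gripper":-0.4,"linear":[0,0,0],"delta_rot":[0,0,0]},{"gripper":-0.4,"linear":[0,0,0.05],"delta_rot":[0,0,0]},{"gripper":-0.4,"linear":[0,0,0.1],"delta_rot":[0,0,0]},{"gripper":-0.4,"linear":[0,0,0.125],"delta_rot":[0,0,0]},{"gripper":-0.4,"linear":[-0.02,0.035,0.125],"delta_rot":[0,0,0]},{"gripper":-0.4,"linear":[-0.043,0.071,0.125],"delta_rot":[0,0,0]}]'

```text
clock: 39.05
position: [0.4432, 0.066, 0.201]
ee_rot: [0.001, 0.696, 0.718, 0.001]
contact_force: [0.5, 0.9, 0.1]
width: 0.06
gripper_force: 0.0
```

Call:
send_rows --increments '[{"gripper":-0.4,"linear":[0,0,0],"delta_rot":[0,0,0]},{"gripper":-0.4,"linear":[0,0,0],"delta_rot":[0,0,0]},{"gripper":-0.4,"linear":[0,0,0],"delta_rot":[0,0,0]},{"gripper":-0.4,"linear":[0,0,0],"delta_rot":[0,0,0]}]'

```text
clock: 39.45
position: [0.4435, 0.065, 0.2]
ee_rot: [0.0, 0.695, 0.719, -0.0]
contact_force: [0.6, -0.0, 0.1]
width: 0.0597
gripper_force: 0.0
```

```bash
python3 look.py .089; python3 tl.py | egrep "top|side"; python3 - <<'E'
from h import *
t=grab("top");print([(b,atz(t,b[0],.1)) for b in blobs(t,"red",(300,200,420,330),20)])
E
```

```text
39.45 [0.4435 0.065  0.2   ] 0.0597
yellow [468.5  95.5] 742 [30, 32] [0.5261 0.1525 0.089 ] d [0.0826 0.0874]
blue [324.5  95. ] 727 [30, 31] [0.4422 0.1501 0.089 ] d [-0.0013  0.085 ]
green [324.2 233.8] 530 [27, 25] [0.4449 0.066  0.089 ] d [0.0014 0.001 ]
side yellow [283.5 228.5] 28 [8, 4] [0.529  0.1556 0.089 ]
side blue [255.6 248.3] 27 [7, 5] [0.4451 0.1532 0.089 ]
side green [284. 267.] 31 [7, 5] [0.4476 0.0684 0.089 ]
[]
```

Call:
send_rows --increments '[{"gripper":-0.4,"linear":[0.001,0.001,-0.05],"delta_rot":[0,0,0]},{"gripper":-0.4,"linear":[0.001,0.001,-0.09],"delta_rot":[0,0,0]},{"gripper":-0.4,"linear":[0.001,0.001,-0.12],"delta_rot":[0,0,0]},{"gripper":-0.4,"linear":[0.001,0.001,-0.139],"delta_rot":[0,0,0]},{"gripper":-0.4,"linear":[0.001,0.001,-0.139],"delta_rot":[0,0,0]},{"gripper":1,"linear":[0.001,0.001,-0.139],"delta_rot":[0,0,0]},{"gripper":1,"linear":[0.001,0.001,-0.139],"delta_rot":[0,0,0]},{"gripper":1,"linear":[0.001,0.001,-0.139],"delta_rot":[0,0,0]}]' --newtons 70

```text
clock: 40.5
position: [0.4453, 0.0667, 0.0626]
ee_rot: [0.001, 0.695, 0.719, 0.001]
contact_force: [0.4, -0.6, 1.3]
width: 0.034
gripper_force: 69.9
```

Call:
send_rows --increments '[{"gripper":1,"linear":[0,0,0],"delta_rot":[0,0,0]},{"gripper":1,"linear":[0,0,0],"delta_rot":[0,0,0]},{"gripper":1,"linear":[0,0,0.02],"delta_rot":[0,0,0]},{"gripper":1,"linear":[0,0,0.05],"delta_rot":[0,0,0]},{"gripper":1,"linear":[0,0,0.09],"delta_rot":[0,0,0]},{"gripper":1,"linear":[0,0,0.12],"delta_rot":[0,0,0]},{"gripper":1,"linear":[0,-0.02,0.12],"delta_rot":[0,0,0]},{"gripper":1,"linear":[-0.002,-0.05,0.12],"delta_rot":[0,0,0]}]'

```text
clock: 41.3
position: [0.4419, 0.0175, 0.1818]
ee_rot: [0.0, 0.694, 0.72, 0.001]
contact_force: [-0.6, -0.5, -6.5]
width: 0.0341
gripper_force: 71.9
```

Call:
send_rows --increments '[{"gripper":1,"linear":[-0.002,-0.04,0],"delta_rot":[0,0,0]},{"gripper":1,"linear":[-0.004,-0.08,0],"delta_rot":[0,0,0]},{"gripper":1,"linear":[-0.006,-0.12,0],"delta_rot":[0,0,0]},{"gripper":1,"linear":[-0.008,-0.16,0],"delta_rot":[0,0,0]},{"gripper":1,"linear":[-0.01,-0.2,0],"delta_rot":[0,0,0]},{"gripper":1,"linear":[-0.012,-0.24,0],"delta_rot":[0,0,0]},{"gripper":1,"linear":[-0.013,-0.276,0],"delta_rot":[0,0,0]},{"gripper":1,"linear":[-0.013,-0.276,0],"delta_rot":[0,0,0]}]'

```text
clock: 42.1
position: [0.4288, -0.2641, 0.1804]
ee_rot: [0.001, 0.696, 0.718, -0.001]
contact_force: [0.4, 1.8, -5.7]
width: 0.0343
gripper_force: 71.7
```

Call:
send_rows --increments '[{"gripper":1,"linear":[0,0,-0.04],"delta_rot":[0,0,0]},{"gripper":1,"linear":[0,0,-0.08],"delta_rot":[0,0,0]},{"gripper":1,"linear":[0,0,-0.11],"delta_rot":[0,0,0]}]'

```text
clock: 42.4
position: [0.427, -0.2574, 0.0685]
ee_rot: [-0.002, 0.695, 0.719, -0.0]
contact_force: [-1.0, 0.7, -6.4]
width: 0.0339
gripper_force: 71.7
```

```bash
python3 look.py .089
```

```text
42.4 [ 0.427  -0.2574  0.0685] 0.0339
green [321.5 355. ] 2045 [54, 49] [ 0.427  -0.2617  0.089 ] d [-0.     -0.0044]
```

Call:
send_rows --increments '[{"gripper":1,"linear":[0,0,-0.02],"delta_rot":[0,0,0]},{"gripper":1,"linear":[0,0,-0.035],"delta_rot":[0,0,0]},{"gripper":1,"linear":[0,0,-0.045],"delta_rot":[0,0,0]},{"gripper":1,"linear":[0,0,-0.0485],"delta_rot":[0,0,0]},{"gripper":1,"linear":[0,0,-0.0485],"delta_rot":[0,0,0]},{"gripper":0,"linear":[0,0,-0.0485],"delta_rot":[0,0,0]},{"gripper":-0.4,"linear":[0,0,-0.0485],"delta_rot":[0,0,0]},{"gripper":-0.4,"linear":[0,0,-0.0485],"delta_rot":[0,0,0]}]'

```text
clock: 43.25
position: [0.4299, -0.2599, 0.0238]
ee_rot: [0.001, 0.695, 0.719, 0.0]
contact_force: [-0.2, 0.5, 0.6]
width: 0.0598
gripper_force: 0.0
```

Call:
send_rows --increments '[{"gripper":-0.4,"linear":[0,0,0],"delta_rot":[0,0,0]},{"gripper":-0.4,"linear":[0,0,0.04],"delta_rot":[0,0,0]},{"gripper":-0.4,"linear":[0,0,0.09],"delta_rot":[0,0,0]},{"gripper":-0.4,"linear":[0,0,0.14],"delta_rot":[0,0,0]},{"gripper":-0.4,"linear":[0,0.02,0.178],"delta_rot":[0,0,0]},{"gripper":-0.4,"linear":[0,0.05,0.178],"delta_rot":[0,0,0]},{"gripper":-0.4,"linear":[0.002,0.1,0.178],"delta_rot":[0,0,0]},{"gripper":-0.4,"linear":[0.004,0.15,0.178],"delta_rot":[0,0,0]}]'

```text
clock: 44.05
position: [0.4331, -0.1084, 0.2015]
ee_rot: [0.001, 0.696, 0.718, 0.001]
contact_force: [1.0, -0.3, 0.1]
width: 0.0598
gripper_force: 0.0
```

Call:
send_rows --increments '[{"gripper":-0.4,"linear":[0.002,0.05,0],"delta_rot":[0,0,0]},{"gripper":-0.4,"linear":[0.004,0.1,0],"delta_rot":[0,0,0]},{"gripper":-0.4,"linear":[0.006,0.15,0],"delta_rot":[0,0,0]},{"gripper":-0.4,"linear":[0.008,0.2,0],"delta_rot":[0,0,0]},{"gripper":-0.4,"linear":[0.01,0.24,0],"delta_rot":[0,0,0]},{"gripper":-0.4,"linear":[0.01,0.258,0],"delta_rot":[0,0,0]},{"gripper":-0.4,"linear":[0.01,0.258,0],"delta_rot":[0,0,0]},{"gripper":-0.4,"linear":[0.01,0.258,0],"delta_rot":[0,0,0]}]'

```text
clock: 44.85
position: [0.4428, 0.1486, 0.2008]
ee_rot: [0.0, 0.694, 0.719, -0.0]
contact_force: [0.3, 0.1, 0.2]
width: 0.0598
gripper_force: 0.0
```

```bash
python3 look.py .089; python3 - <<'E'
from h import *
t=grab("top");print([(b,atz(t,b[0],.049)) for b in blobs(t,"green",(400,230,520,340),6)])
E
```

```text
44.85 [0.4428 0.1486 0.2008] 0.0598
yellow [451.4 237. ] 359 [28, 19] [0.5263 0.15   0.089 ] d [0.0835 0.0014]
blue [321.1 232.5] 539 [27, 26] [0.4422 0.1501 0.089 ] d [-0.0006  0.0015]
[((array([449.8, 304.8]), 17, [448, 303, 5, 5]), array([ 0.42919381, -0.26054242,  0.049     ]))]
```

Call:
send_rows --increments '[{"gripper":-0.4,"linear":[0,0.001,-0.05],"delta_rot":[0,0,0]},{"gripper":-0.4,"linear":[0,0.001,-0.09],"delta_rot":[0,0,0]},{"gripper":-0.4,"linear":[0,0.001,-0.12],"delta_rot":[0,0,0]},{"gripper":-0.4,"linear":[0,0.001,-0.14],"delta_rot":[0,0,0]},{"gripper":-0.4,"linear":[0,0.001,-0.14],"delta_rot":[0,0,0]},{"gripper":1,"linear":[0,0.001,-0.14],"delta_rot":[0,0,0]},{"gripper":1,"linear":[0,0.001,-0.14],"delta_rot":[0,0,0]},{"gripper":1,"linear":[0,0.001,-0.14],"delta_rot":[0,0,0]}]'

```text
clock: 45.75
position: [0.444, 0.1493, 0.0622]
ee_rot: [0.001, 0.695, 0.719, 0.001]
contact_force: [-0.3, -2.0, 2.8]
width: 0.0342
gripper_force: 69.9
```

Call:
send_rows --increments '[{"gripper":1,"linear":[0,0,0],"delta_rot":[0,0,0]},{"gripper":1,"linear":[0,0,0],"delta_rot":[0,0,0]},{"gripper":1,"linear":[0,0,0.02],"delta_rot":[0,0,0]},{"gripper":1,"linear":[0,0,0.05],"delta_rot":[0,0,0]},{"gripper":1,"linear":[0,0,0.09],"delta_rot":[0,0,0]},{"gripper":1,"linear":[0,0,0.12],"delta_rot":[0,0,0]},{"gripper":1,"linear":[0.004,-0.02,0.12],"delta_rot":[0,0,0]},{"gripper":1,"linear":[0.01,-0.05,0.12],"delta_rot":[0,0,0]}]'

```text
clock: 46.55
position: [0.453, 0.1006, 0.1817]
ee_rot: [0.0, 0.694, 0.72, 0.001]
contact_force: [0.7, 0.1, -5.4]
width: 0.0343
gripper_force: 71.8
```

Call:
send_rows --increments '[{"gripper":1,"linear":[0.008,-0.04,0],"delta_rot":[0,0,0]},{"gripper":1,"linear":[0.016,-0.08,0],"delta_rot":[0,0,0]},{"gripper":1,"linear":[0.024,-0.12,0],"delta_rot":[0,0,0]},{"gripper":1,"linear":[0.032,-0.16,0],"delta_rot":[0,0,0]},{"gripper":1,"linear":[0.04,-0.2,0],"delta_rot":[0,0,0]},{"gripper":1,"linear":[0.048,-0.24,0],"delta_rot":[0,0,0]},{"gripper":1,"linear":[0.056,-0.28,0],"delta_rot":[0,0,0]},{"gripper":1,"linear":[0.064,-0.32,0],"delta_rot":[0,0,0]}]'

```text
clock: 47.35
position: [0.5166, -0.2214, 0.1799]
ee_rot: [-0.001, 0.695, 0.719, 0.0]
contact_force: [0.6, -0.1, -5.5]
width: 0.0346
gripper_force: 71.8
```

Call:
send_rows --increments '[{"gripper":1,"linear":[0.008,-0.04,0],"delta_rot":[0,0,0]},{"gripper":1,"linear":[0.016,-0.08,0],"delta_rot":[0,0,0]},{"gripper":1,"linear":[0.024,-0.117,0],"delta_rot":[0,0,0]},{"gripper":1,"linear":[0.024,-0.117,0],"delta_rot":[0,0,0]},{"gripper":1,"linear":[0.024,-0.117,-0.04],"delta_rot":[0,0,0]},{"gripper":1,"linear":[0.024,-0.117,-0.08],"delta_rot":[0,0,0]},{"gripper":1,"linear":[0.024,-0.117,-0.11],"delta_rot":[0,0,0]},{"gripper":1,"linear":[0.024,-0.117,-0.11],"delta_rot":[0,0,0]}]'

```text
clock: 48.15
position: [0.537, -0.3337, 0.0649]
ee_rot: [-0.007, 0.695, 0.719, -0.0]
contact_force: [-0.5, 1.1, -6.0]
width: 0.0337
gripper_force: 71.3
```

```bash
python3 look.py .1
```

```text
48.15 [ 0.537  -0.3337  0.0649] 0.0337
blue [321.5 351.2] 2145 [56, 49] [ 0.5369 -0.3278  0.1   ] d [-0.0001  0.0059]
green [ 37.5 104.2] 1832 [48, 49] [ 0.4634 -0.2607  0.1   ] d [-0.0735  0.073 ]
```

Call:
send_rows --increments '[{"gripper":1,"linear":[0,0,0],"delta_rot":[0,0,0]},{"gripper":1,"linear":[0,0,-0.02],"delta_rot":[0,0,0]},{"gripper":1,"linear":[0,0,-0.035],"delta_rot":[0,0,0]},{"gripper":1,"linear":[0,0,-0.045],"delta_rot":[0,0,0]},{"gripper":1,"linear":[0,0,-0.0485],"delta_rot":[0,0,0]},{"gripper":1,"linear":[0,0,-0.0485],"delta_rot":[0,0,0]},{"gripper":0,"linear":[0,0,-0.0485],"delta_rot":[0,0,0]},{"gripper":-0.4,"linear":[0,0,-0.0485],"delta_rot":[0,0,0]}]'

```text
clock: 49.0
position: [0.5425, -0.3384, 0.0244]
ee_rot: [0.002, 0.695, 0.719, 0.0]
contact_force: [-0.3, 0.3, -0.1]
width: 0.0557
gripper_force: 0.0
```

Call:
send_rows --increments '[{"gripper":-0.4,"linear":[0,0,0],"delta_rot":[0,0,0]},{"gripper":-0.4,"linear":[0,0,0.04],"delta_rot":[0,0,0]},{"gripper":-0.4,"linear":[0,0,0.09],"delta_rot":[0,0,0]},{"gripper":-0.4,"linear":[0,0,0.14],"delta_rot":[0,0,0]},{"gripper":-0.4,"linear":[0,0.02,0.178],"delta_rot":[0,0,0]},{"gripper":-0.4,"linear":[0,0.06,0.178],"delta_rot":[0,0,0]},{"gripper":-0.4,"linear":[-0.003,0.11,0.178],"delta_rot":[0,0,0]},{"gripper":-0.4,"linear":[-0.005,0.16,0.178],"delta_rot":[0,0,0]}]'

```text
clock: 49.8
position: [0.5361, -0.1764, 0.2016]
ee_rot: [0.001, 0.696, 0.718, 0.001]
contact_force: [0.7, 0.5, 0.4]
width: 0.0597
gripper_force: 0.0
```

Call:
send_rows --increments '[{"gripper":-0.4,"linear":[-0.002,0.05,0],"delta_rot":[0,0,0]},{"gripper":-0.4,"linear":[-0.004,0.1,0],"delta_rot":[0,0,0]},{"gripper":-0.4,"linear":[-0.006,0.15,0],"delta_rot":[0,0,0]},{"gripper":-0.4,"linear":[-0.008,0.2,0],"delta_rot":[0,0,0]},{"gripper":-0.4,"linear":[-0.009,0.25,0],"delta_rot":[0,0,0]},{"gripper":-0.4,"linear":[-0.01,0.295,0],"delta_rot":[0,0,0]},{"gripper":-0.4,"linear":[-0.01,0.325,0],"delta_rot":[0,0,0]},{"gripper":-0.4,"linear":[-0.01,0.325,0],"delta_rot":[0,0,0]}]'

```text
clock: 50.6
position: [0.526, 0.1515, 0.2012]
ee_rot: [0.0, 0.693, 0.721, 0.002]
contact_force: [-0.2, -0.7, -1.4]
width: 0.06
gripper_force: 0.0
```

Call:
send_rows --increments '[{"gripper":-0.4,"linear":[0,0,0],"delta_rot":[0,0,0]},{"gripper":-0.4,"linear":[0,0,0],"delta_rot":[0,0,0]}]'

```text
clock: 50.8
position: [0.5261, 0.1466, 0.2006]
ee_rot: [0.001, 0.695, 0.719, 0.0]
contact_force: [0.8, -0.9, 0.7]
width: 0.0598
gripper_force: 0.0
```

```bash
python3 look.py .089; python3 - <<'E'
from h import *
t=grab("top");
for c in("green","blue"):print([(b,atz(t,b[0],.049)) for b in blobs(t,c,(400,230,520,340),6)])
E
```

```text
50.8 [0.5261 0.1466 0.2006] 0.0598
yellow [323.7 225.6] 554 [27, 26] [0.5271 0.1528 0.089 ] d [0.001  0.0062]
[((array([449.8, 304.8]), 17, [448, 303, 5, 5]), array([ 0.42919381, -0.26054242,  0.049     ]))]
[((array([478.5, 261.8]), 13, [477, 260, 4, 4]), array([ 0.54181984, -0.33712633,  0.049     ]))]
```

Call:
send_rows --increments '[{"gripper":-0.4,"linear":[0.0005,0.005,-0.05],"delta_rot":[0,0,0]},{"gripper":-0.4,"linear":[0.0005,0.005,-0.09],"delta_rot":[0,0,0]},{"gripper":-0.4,"linear":[0.0005,0.005,-0.12],"delta_rot":[0,0,0]},{"gripper":-0.4,"linear":[0.0005,0.005,-0.14],"delta_rot":[0,0,0]},{"gripper":-0.4,"linear":[0.0005,0.005,-0.14],"delta_rot":[0,0,0]},{"gripper":1,"linear":[0.0005,0.005,-0.14],"delta_rot":[0,0,0]},{"gripper":1,"linear":[0.0005,0.005,-0.14],"delta_rot":[0,0,0]},{"gripper":1,"linear":[0.0005,0.005,-0.14],"delta_rot":[0,0,0]}]'

```text
clock: 51.7
position: [0.5279, 0.1523, 0.0619]
ee_rot: [0.001, 0.695, 0.719, 0.001]
contact_force: [-0.7, -0.6, 2.7]
width: 0.0342
gripper_force: 70.1
```

Call:
send_rows --increments '[{"gripper":1,"linear":[0,0,0],"delta_rot":[0,0,0]},{"gripper":1,"linear":[0,0,0],"delta_rot":[0,0,0]},{"gripper":1,"linear":[0,0,0.02],"delta_rot":[0,0,0]},{"gripper":1,"linear":[0,0,0.05],"delta_rot":[0,0,0]},{"gripper":1,"linear":[0,0,0.09],"delta_rot":[0,0,0]},{"gripper":1,"linear":[0,0,0.12],"delta_rot":[0,0,0]},{"gripper":1,"linear":[-0.003,-0.02,0.12],"delta_rot":[0,0,0]},{"gripper":1,"linear":[-0.008,-0.05,0.12],"delta_rot":[0,0,0]}]'

```text
clock: 52.5
position: [0.5188, 0.1036, 0.181]
ee_rot: [0.0, 0.694, 0.72, 0.001]
contact_force: [0.3, -0.5, -5.5]
width: 0.0341
gripper_force: 71.1
```

Call:
send_rows --increments '[{"gripper":1,"linear":[-0.006,-0.04,0],"delta_rot":[0,0,0]},{"gripper":1,"linear":[-0.012,-0.08,0],"delta_rot":[0,0,0]},{"gripper":1,"linear":[-0.018,-0.12,0],"delta_rot":[0,0,0]},{"gripper":1,"linear":[-0.024,-0.16,0],"delta_rot":[0,0,0]},{"gripper":1,"linear":[-0.03,-0.2,0],"delta_rot":[0,0,0]},{"gripper":1,"linear":[-0.036,-0.24,0],"delta_rot":[0,0,0]},{"gripper":1,"linear":[-0.042,-0.28,0],"delta_rot":[0,0,0]},{"gripper":1,"linear":[-0.048,-0.32,0],"delta_rot":[0,0,0]}]'

```text
clock: 53.3
position: [0.4694, -0.2182, 0.1796]
ee_rot: [-0.001, 0.695, 0.719, 0.0]
contact_force: [0.1, 0.0, -4.5]
width: 0.0341
gripper_force: 71.1
```

Call:
send_rows --increments '[{"gripper":1,"linear":[-0.006,-0.04,0],"delta_rot":[0,0,0]},{"gripper":1,"linear":[-0.012,-0.08,0],"delta_rot":[0,0,0]},{"gripper":1,"linear":[-0.022,-0.12,0],"delta_rot":[0,0,0]},{"gripper":1,"linear":[-0.022,-0.13,0],"delta_rot":[0,0,0]},{"gripper":1,"linear":[-0.022,-0.13,0],"delta_rot":[0,0,0]},{"gripper":1,"linear":[-0.022,-0.13,-0.04],"delta_rot":[0,0,0]},{"gripper":1,"linear":[-0.022,-0.13,-0.08],"delta_rot":[0,0,0]},{"gripper":1,"linear":[-0.022,-0.13,-0.11],"delta_rot":[0,0,0]}]'

```text
clock: 54.1
position: [0.4477, -0.3441, 0.068]
ee_rot: [-0.002, 0.695, 0.719, 0.001]
contact_force: [-0.1, 0.2, -4.2]
width: 0.0344
gripper_force: 71.0
```

```bash
python3 look.py .1
```

```text
54.1 [ 0.4477 -0.3441  0.068 ] 0.0344
blue [543.9 286.5] 1257 [43, 38] [ 0.511  -0.3164  0.1   ] d [0.0633 0.0277]
green [279.9  83.4] 1868 [47, 50] [ 0.4342 -0.2638  0.1   ] d [-0.0134  0.0803]
```

Call:
send_rows --increments '[{"gripper":1,"linear":[0,0,0],"delta_rot":[0,0,0]},{"gripper":1,"linear":[0,0,-0.02],"delta_rot":[0,0,0]},{"gripper":1,"linear":[0,0,-0.035],"delta_rot":[0,0,0]},{"gripper":1,"linear":[0,0,-0.045],"delta_rot":[0,0,0]},{"gripper":1,"linear":[0,0,-0.048],"delta_rot":[0,0,0]},{"gripper":1,"linear":[0,0,-0.048],"delta_rot":[0,0,0]},{"gripper":0,"linear":[0,0,-0.048],"delta_rot":[0,0,0]},{"gripper":-0.4,"linear":[0,0,-0.048],"delta_rot":[0,0,0]}]'

```text
clock: 54.95
position: [0.4496, -0.3485, 0.0239]
ee_rot: [0.002, 0.695, 0.719, 0.0]
contact_force: [-0.9, 1.1, 0.3]
width: 0.0564
gripper_force: 0.0
```

Call:
send_rows --increments '[{"gripper":-0.4,"linear":[0,0,0],"delta_rot":[0,0,0]},{"gripper":-0.4,"linear":[0,0,0.04],"delta_rot":[0,0,0]},{"gripper":-0.4,"linear":[0,0,0.09],"delta_rot":[0,0,0]},{"gripper":-0.4,"linear":[0,0,0.14],"delta_rot":[0,0,0]},{"gripper":-0.4,"linear":[0,0,0.19],"delta_rot":[0,0,0]},{"gripper":-0.4,"linear":[-0.03,0.03,0.22],"delta_rot":[0,0,0]},{"gripper":-0.4,"linear":[-0.07,0.06,0.22],"delta_rot":[0,0,0]},{"gripper":-0.4,"linear":[-0.1,0.08,0.22],"delta_rot":[0,0,0]}]'

```text
clock: 55.75
position: [0.3472, -0.2661, 0.244]
ee_rot: [0.001, 0.695, 0.719, -0.0]
contact_force: [0.8, 0.0, -0.7]
width: 0.0602
gripper_force: 0.0
```

```bash
python3 look.py .049; python3 tl.py | grep -v wrist; python3 - <<'E'
from h import *
t,s=grab("top"),grab("side")
bt=blobs(t,"red",(130,100,250,330));bs=blobs(s,"red",(180,80,290,200));b,e=tri((t,bt[0][0]),(s,bs[0][0]));print("ball",b.round(4),e)
cv2.imwrite("pics/f1.png",np.hstack([crop(t,130,150,390,290,400,300),crop(s,180,80,400,380,400,300)]))
E
```

```text
55.75 [ 0.3472 -0.2661  0.244 ] 0.0602
yellow [432.5 298.5] 225 [19, 18] [ 0.4496 -0.3464  0.049 ] d [ 0.1024 -0.0803]
blue [536.  291.9] 257 [19, 17] [ 0.5412 -0.3369  0.049 ] d [ 0.194  -0.0707]
green [419.5 203.2] 305 [20, 20] [ 0.429 -0.26   0.049] d [0.0818 0.0061]
55.8 [ 0.3416 -0.2614  0.2431] 0.0597 [-4.   4.5 -1.3]Traceback (most recent call last):
  File "<stdin>", line 3, in <module>
IndexError: list index out of range
```

Call:
send_rows --increments '[{"gripper":-0.4,"linear":[0.0,0.04,0.03],"delta_rot":[0,0,0]},{"gripper":-0.4,"linear":[0.01,0.08,0.06],"delta_rot":[0,0,0]},{"gripper":-0.4,"linear":[0.02,0.12,0.09],"delta_rot":[0,0,0]},{"gripper":-0.4,"linear":[0.03,0.165,0.1],"delta_rot":[0,0,0]},{"gripper":-0.4,"linear":[0.04,0.21,0.1],"delta_rot":[0,0,0]},{"gripper":-0.4,"linear":[0.05,0.255,0.1],"delta_rot":[0,0,0]},{"gripper":-0.4,"linear":[0.06,0.3,0.1],"delta_rot":[0,0,0]},{"gripper":-0.4,"linear":[0.07,0.345,0.1],"delta_rot":[0,0,0]}]'

```text
clock: 56.85
position: [0.4202, 0.0797, 0.3423]
ee_rot: [0.0, 0.695, 0.719, 0.0]
contact_force: [0.8, -0.4, -0.3]
width: 0.06
gripper_force: 0.0
```

Call:
send_rows --increments '[{"gripper":-0.4,"linear":[0.01,0.045,0],"delta_rot":[0,0,0]},{"gripper":-0.4,"linear":[0.02,0.09,0],"delta_rot":[0,0,0]},{"gripper":-0.4,"linear":[0.03,0.135,0],"delta_rot":[0,0,0]},{"gripper":-0.4,"linear":[0.04,0.18,0],"delta_rot":[0,0,0]},{"gripper":-0.4,"linear":[0.05,0.22,0],"delta_rot":[0,0,0]},{"gripper":-0.4,"linear":[0.05,0.22,0],"delta_rot":[0,0,0]},{"gripper":-0.4,"linear":[0.05,0.22,0],"delta_rot":[0,0,0]},{"gripper":-0.4,"linear":[0.05,0.22,0],"delta_rot":[0,0,0]}]'

```text
clock: 57.65
position: [0.469, 0.2971, 0.3417]
ee_rot: [0.0, 0.695, 0.719, -0.001]
contact_force: [0.1, 0.1, -0.1]
width: 0.0601
gripper_force: 0.0
```

```bash
cat > wl.py <<'E'
from h import *
import sys,pickle
st=get_state();print(st["clock"],st["position"].round(4))
w=grab("wrist");print([b for b in blobs(w,"red",None,200)],proj(w,[.572,.434,.226]),proj(w,[.597,.321,.19]))
pickle.dump(w,open(sys.argv[1],"wb"));cv2.imwrite(sys.argv[1]+".png",w["pixels"])
E
python3 wl.py pics/A
```

```text
57.65 [0.469  0.2971 0.3417]
[(array([510. ,  13.6]), 1570, [482, 0, 61, 33]), (array([330.2, 427.3]), 430, [321, 414, 20, 27])] [514.50587907   3.38815761] [500.20447561 193.46023251]
```

Ball is clipped at the top of the image; take two further views with more y offset.

Call:
send_rows --increments '[{"gripper":-0.4,"linear":[0.02,0.04,0],"delta_rot":[0,0,0]},{"gripper":-0.4,"linear":[0.02,0.05,0],"delta_rot":[0,0,0]},{"gripper":-0.4,"linear":[0.02,0.05,0],"delta_rot":[0,0,0]},{"gripper":-0.4,"linear":[0.02,0.05,0],"delta_rot":[0,0,0]},{"gripper":-0.4,"linear":[0.02,0.05,0],"delta_rot":[0,0,0]}]'

```text
clock: 58.2
position: [0.4882, 0.3463, 0.3428]
ee_rot: [0.0, 0.695, 0.719, 0.0]
contact_force: [-0.2, -0.4, -0.1]
width: 0.0596
gripper_force: 0.0
```

```bash
python3 wl.py pics/B
```

```text
58.2 [0.4882 0.3463 0.3428]
[(array([465.9,  91.8]), 2397, [439, 65, 55, 55])] [467.1379235   95.48697772] [463.8827711  256.39607698]
```

Call:
send_rows --increments '[{"gripper":-0.4,"linear":[-0.03,0.03,0],"delta_rot":[0,0,0]},{"gripper":-0.4,"linear":[-0.06,0.07,0],"delta_rot":[0,0,0]},{"gripper":-0.4,"linear":[-0.06,0.11,0],"delta_rot":[0,0,0]},{"gripper":-0.4,"linear":[-0.06,0.14,0],"delta_rot":[0,0,0]},{"gripper":-0.4,"linear":[-0.06,0.14,0],"delta_rot":[0,0,0]},{"gripper":-0.4,"linear":[-0.06,0.14,0],"delta_rot":[0,0,0]},{"gripper":-0.4,"linear":[-0.06,0.14,0],"delta_rot":[0,0,0]}]'

```text
clock: 58.95
position: [0.4287, 0.4862, 0.3426]
ee_rot: [0.0, 0.695, 0.719, -0.0]
contact_force: [-1.0, 0.1, -0.1]
width: 0.0596
gripper_force: 0.0
```

```bash
python3 wl.py pics/C; python3 - <<'E'
from h import *
import pickle
A,B,C=[pickle.load(open("pics/"+k,"rb")) for k in "ABC"]
b=[max(blobs(i,"red",None,200),key=lambda x:x[1])[0] for i in(B,C)]
p,e=tri((B,b[0]),(C,b[1]));print("ball",p.round(4),e)
cv2.imwrite("pics/f2.png",np.hstack([cv2.resize(i["pixels"],(400,300)) for i in(B,C)]))
t,s=grab("top"),grab("side");bs=blobs(s,"red",(180,80,290,200));bt=blobs(t,"red",(130,100,250,330));print(bs,bt)
E
```

```text
58.95 [0.4287 0.4862 0.3426]
[(array([171.6,  20.3]), 9577, [45, 0, 237, 47]), (array([523.9, 306.2]), 1824, [499, 284, 51, 46])] [525.85597048 311.50900672] [511.92655581 412.91689076]
ball [  -22927.0763   282559.7531 -2158517.404 ] 147.1921684418906
[(array([210. , 120.4]), 154, [204, 114, 14, 14])] [(array([156.1, 221.6]), 161, [149, 215, 15, 14])]
```

View pics/f2.png

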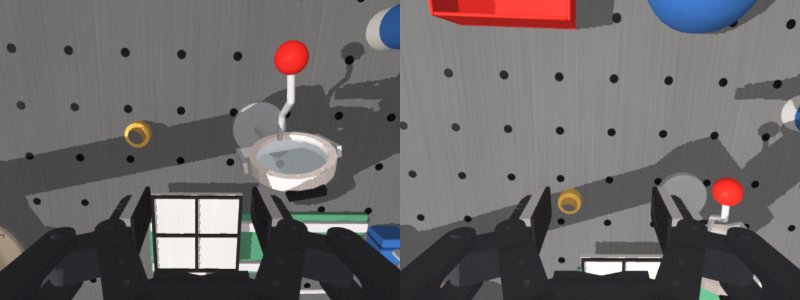

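```bash
python3 - <<'E'
from h import *
import pickle
A,B,C=[pickle.load(open("pics/"+k,"rb")) for k in "ABC"]
# A: circle top clipped: bbox cols 482..543 => u 512.5, bottom 33 => v = 33-30.5
for cv_ in ((523.9,306.2),(524.5,309.5)):
    print(tri((B,(466,92)),(C,cv_)),tri((A,(512.5,2.5)),(B,(466,92)),(C,cv_)))
# lens rim outline centre in view B: rim ellipse
print("foot",atz(B,(1.6*258,1.6*124),.012).round(4))
tip=np.array([.6493,.0743,.105]);L=np.array([.597,.3215,.19]);c=-(tip-L)/np.linalg.norm(tip-L)
T=L+.12*c;print("target",T.round(4))
for i,n in((A,"A"),(B,"B"),(C,"C")):print(n,proj(i,T))
t,s=grab("top"),grab("side");print(proj(t,T),proj(s,T))
E
```

```text
(array([0.5722791 , 0.43616296, 0.22203118]), np.float64(0.18387441983384178)) (array([0.57272845, 0.43586246, 0.22107285]), np.float64(0.6863268251474324))
(array([0.57070615, 0.43584199, 0.22656285]), np.float64(0.34405846949846364)) (array([0.57148376, 0.43521736, 0.22456241]), np.float64(1.42670592408939))
foot [0.5952 0.3313 0.012 ]
target [0.5735 0.4328 0.2283]
A [518.59061481   4.88220888]
B [470.61814202  97.5695439 ]
C [529.22240278 314.67892753]
[157.15965456 220.17870639] [211.12979537 119.61538639]
```

Call:
send_rows --increments '[{"gripper":-0.4,"linear":[0.05,-0.02,0],"delta_rot":[0,0,0.06]},{"gripper":-0.4,"linear":[0.09,-0.035,0],"delta_rot":[0,0,0.12]},{"gripper":-0.4,"linear":[0.125,-0.045,0],"delta_rot":[0,0,0.18]},{"gripper":-0.4,"linear":[0.144,-0.0525,0],"delta_rot":[0,0,0.18]},{"gripper":-0.4,"linear":[0.144,-0.0525,0],"delta_rot":[0,0,0.18]},{"gripper":-0.4,"linear":[0.144,-0.0525,-0.02],"delta_rot":[0,0,0.18]},{"gripper":-0.4,"linear":[0.144,-0.0525,-0.03],"delta_rot":[0,0,0.18]},{"gripper":-0.4,"linear":[0.144,-0.0525,-0.03],"delta_rot":[0,0,0.18]}]' --newtons 20

```text
clock: 60.0
position: [0.5709, 0.4348, 0.3104]
ee_rot: [-0.001, 0.627, 0.779, -0.002]
contact_force: [-0.3, -0.3, -0.4]
width: 0.0599
gripper_force: 0.0
```

Call:
send_rows --increments '[{"gripper":-0.4,"linear":[0,0,0],"delta_rot":[0,0,0]},{"gripper":-0.4,"linear":[0,0,0],"delta_rot":[0,0,0]},{"gripper":-0.4,"linear":[0,0,0],"delta_rot":[0,0,0]}]'

```text
clock: 60.3
position: [0.5725, 0.4355, 0.3133]
ee_rot: [0.0, 0.627, 0.779, 0.001]
contact_force: [0.0, 0.1, -0.3]
width: 0.0596
gripper_force: 0.0
```

```bash
python3 wl.py pics/D; python3 -c "
from h import *;print(get_state()['ee_rot'].round(4));import pickle;D=pickle.load(open('pics/D','rb'));B=pickle.load(open('pics/B','rb'));b=max(blobs(D,'red',(200,100,450,400),200),key=lambda x:x[1])[0];print(tri((B,(466,92)),(D,b)))"
```

```text
60.3 [0.5725 0.4355 0.3133]
[(array([321.4, 243.1]), 2195, [295, 217, 54, 53])] [320.37653905 248.71514164] [321.19252105 380.53563532]
[3.000e-04 6.274e-01 7.787e-01 7.000e-04]
(array([0.5722182 , 0.43626059, 0.22214295]), np.float64(0.17475083979172723))
```

Call:
send_rows --increments '[{"gripper":-0.4,"linear":[0.0005,-0.001,-0.04],"delta_rot":[0,0,0]},{"gripper":-0.4,"linear":[0.0005,-0.001,-0.075],"delta_rot":[0,0,0]},{"gripper":-0.4,"linear":[0.0005,-0.001,-0.104],"delta_rot":[0,0,0]},{"gripper":-0.4,"linear":[0.0005,-0.001,-0.104],"delta_rot":[0,0,0]},{"gripper":1,"linear":[0.0005,-0.001,-0.104],"delta_rot":[0,0,0]},{"gripper":1,"linear":[0.0005,-0.001,-0.104],"delta_rot":[0,0,0]},{"gripper":1,"linear":[0.0005,-0.001,-0.104],"delta_rot":[0,0,0]},{"gripper":1,"linear":[0.0005,-0.001,-0.104],"delta_rot":[0,0,0]}]'

```text
clock: 61.15
position: [0.574, 0.435, 0.2104]
ee_rot: [0.001, 0.628, 0.779, 0.002]
contact_force: [0.9, 1.6, 2.4]
width: 0.0307
gripper_force: 20.0
```

Call:
send_rows --increments '[{"gripper":1,"linear":[0,-0.0005,0.002],"delta_rot":[0,0,0]},{"gripper":1,"linear":[0.0005,-0.001,0.004],"delta_rot":[0,0,0]},{"gripper":1,"linear":[0.0005,-0.002,0.006],"delta_rot":[0,0,0]},{"gripper":1,"linear":[0.0005,-0.002,0.006],"delta_rot":[0,0,0]},{"gripper":1,"linear":[0.0005,-0.002,0.006],"delta_rot":[0,0,0]}]'

```text
clock: 61.65
position: [0.5737, 0.4334, 0.2152]
ee_rot: [-0.0, 0.627, 0.779, 0.002]
contact_force: [0.5, 5.2, 2.3]
width: 0.0305
gripper_force: 20.0
```

Call:
send_rows --increments '[{"gripper":0.3,"linear":[0,0,0],"delta_rot":[0,0,0]},{"gripper":-0.2,"linear":[0,0,0],"delta_rot":[0,0,0]},{"gripper":-0.4,"linear":[0,0,0],"delta_rot":[0,0,0]},{"gripper":-0.4,"linear":[0,0,0],"delta_rot":[0,0,0]},{"gripper":-0.4,"linear":[0,0,0.03],"delta_rot":[0,0,0]},{"gripper":-0.4,"linear":[0,0,0.06],"delta_rot":[0,0,0]},{"gripper":-0.4,"linear":[0,0,0.098],"delta_rot":[0,0,0]},{"gripper":-0.4,"linear":[0,0,0.098],"delta_rot":[0,0,0]}]'

```text
clock: 62.45
position: [0.5754, 0.4326, 0.3188]
ee_rot: [0.002, 0.628, 0.778, 0.005]
contact_force: [-0.8, -0.6, 1.2]
width: 0.0598
gripper_force: 0.0
```

Call:
send_rows --increments '[{"gripper":-0.4,"linear":[-0.04,0,0.02],"delta_rot":[0,0,0]},{"gripper":-0.4,"linear":[-0.08,-0.02,0.03],"delta_rot":[0,0,0]},{"gripper":-0.4,"linear":[-0.085,-0.06,0.03],"delta_rot":[0,0,-0.09]},{"gripper":-0.4,"linear":[-0.085,-0.086,0.03],"delta_rot":[0,0,-0.18]},{"gripper":-0.4,"linear":[-0.085,-0.086,0.03],"delta_rot":[0,0,-0.18]},{"gripper":-0.4,"linear":[-0.085,-0.086,0.03],"delta_rot":[0,0,-0.18]},{"gripper":-0.4,"linear":[-0.085,-0.086,0.03],"delta_rot":[0,0,-0.18]}]'

```text
clock: 63.15
position: [0.4886, 0.3465, 0.3417]
ee_rot: [-0.0, 0.695, 0.719, -0.0]
contact_force: [-0.0, -0.7, -1.1]
width: 0.0599
gripper_force: 0.0
```

```bash
python3 wl.py pics/E; python3 - <<'E'
from h import *
t,s=grab("top"),grab("side");bs=blobs(s,"red",(180,80,290,200));bt=blobs(t,"red",(130,100,250,330));print(bs,bt)
print(tri((t,bt[0][0]),(s,bs[0][0])))
h=blobs(t,"red",(300,200,420,330),20);print("handle",h)
for c in("yellow","blue","green"):print(c,[(b[0],atz(s,b[0],.049).round(3)) for b in blobs(s,c,(350,300,530,460),10) if b[1]<200])
E
```

```text
63.15 [0.4886 0.3465 0.3417]
[(array([469.8,  94. ]), 2491, [442, 66, 57, 56])] [467.42728318  96.20087211] [463.92293907 257.54671381]
[(array([210.3, 118.7]), 158, [204, 112, 14, 15])] []Traceback (most recent call last):
  File "<stdin>", line 3, in <module>
IndexError: list index out of range
```

Call:
send_rows --increments '[{"gripper":-0.4,"linear":[0,-0.05,0],"delta_rot":[0,0,0]},{"gripper":-0.4,"linear":[0,-0.1,0],"delta_rot":[0,0,0]},{"gripper":-0.4,"linear":[0.001,-0.15,0],"delta_rot":[0,0,0]},{"gripper":-0.4,"linear":[0.001,-0.2,0],"delta_rot":[0,0,0]},{"gripper":-0.4,"linear":[0.001,-0.25,0],"delta_rot":[0,0,0]},{"gripper":-0.4,"linear":[0.001,-0.3,0],"delta_rot":[0,0,0]},{"gripper":-0.4,"linear":[0.001,-0.34,0],"delta_rot":[0,0,0]},{"gripper":-0.4,"linear":[0.001,-0.352,0],"delta_rot":[0,0,0]}]' --newtons 40

```text
clock: 64.1
position: [0.4898, -0.0092, 0.342]
ee_rot: [0.0, 0.696, 0.718, -0.001]
contact_force: [1.2, 0.4, 0.2]
width: 0.0596
gripper_force: 0.0
```

Call:
send_rows --increments '[{"gripper":-0.4,"linear":[0,0,-0.04],"delta_rot":[0,0,0]},{"gripper":-0.4,"linear":[0,0,-0.09],"delta_rot":[0,0,0]},{"gripper":-0.4,"linear":[0,0,-0.142],"delta_rot":[0,0,0]},{"gripper":-0.4,"linear":[0,0,-0.142],"delta_rot":[0,0,0]},{"gripper":-0.4,"linear":[0,0,-0.142],"delta_rot":[0,0,0]}]'

```text
clock: 64.6
position: [0.4899, -0.0052, 0.2003]
ee_rot: [-0.001, 0.695, 0.719, -0.0]
contact_force: [0.3, 0.8, -0.2]
width: 0.0599
gripper_force: 0.0
```

```bash
python3 - <<'E'
from h import *
st=get_state();print(st["clock"],st["position"].round(4))
w=grab("wrist");print(blobs(w,"red",None,200),proj(w,[.4895,-.0055,.115]))
t,s=grab("top"),grab("side");bs=blobs(s,"red",(180,80,290,200));bt=blobs(t,"red",(130,100,250,330))
print(tri((t,bt[0][0]),(s,bs[0][0])),bt,bs)
E
```

```text
64.6 [ 0.4899 -0.0052  0.2003]
[(array([321.9, 234.2]), 1869, [302, 204, 40, 60])] [321.48040789 247.90249322]
(array([0.57180514, 0.43384124, 0.23091071]), np.float64(0.18462824979528136)) [(array([156.1, 220.7]), 163, [149, 214, 15, 14])] [(array([210.3, 118.7]), 158, [204, 112, 14, 15])]
```

Call:
send_rows --increments '[{"gripper":-0.4,"linear":[0,0,-0.04],"delta_rot":[0,0,0]},{"gripper":-0.4,"linear":[0,0,-0.08],"delta_rot":[0,0,0]},{"gripper":-0.4,"linear":[0,0,-0.11],"delta_rot":[0,0,0]},{"gripper":-0.4,"linear":[0,0,-0.125],"delta_rot":[0,0,0]},{"gripper":-0.4,"linear":[0,0,-0.125],"delta_rot":[0,0,0]},{"gripper":1,"linear":[0,0,-0.125],"delta_rot":[0,0,0]},{"gripper":1,"linear":[0,0,-0.125],"delta_rot":[0,0,0]},{"gripper":1,"linear":[0,0,-0.125],"delta_rot":[0,0,0]}]'

```text
clock: 65.55
position: [0.491, -0.0061, 0.0772]
ee_rot: [0.002, 0.695, 0.719, 0.001]
contact_force: [-0.1, -0.2, 5.9]
width: 0.0232
gripper_force: 39.1
```

Call:
send_rows --increments '[{"gripper":1,"linear":[0,0,0],"delta_rot":[0,0,0]},{"gripper":1,"linear":[-0.002,0,0],"delta_rot":[0,0,0]},{"gripper":1,"linear":[-0.005,0,0],"delta_rot":[0,0,0]},{"gripper":1,"linear":[-0.008,0,0],"delta_rot":[0,0,0]},{"gripper":1,"linear":[-0.008,0,0],"delta_rot":[0,0,0]}]'

```text
clock: 66.05
position: [0.4892, -0.0062, 0.0773]
ee_rot: [0.006, 0.695, 0.719, 0.005]
contact_force: [13.4, 2.7, -4.0]
width: 0.0233
gripper_force: 41.3
```

Call:
send_rows --increments '[{"gripper":1,"linear":[0.005,0,0],"delta_rot":[0,0,0]},{"gripper":1,"linear":[0.005,0,0],"delta_rot":[0,0,0]},{"gripper":0,"linear":[0.005,0,0],"delta_rot":[0,0,0]},{"gripper":-0.4,"linear":[0.005,0,0],"delta_rot":[0,0,0]},{"gripper":-0.4,"linear":[0.005,0,0],"delta_rot":[0,0,0]},{"gripper":-0.4,"linear":[0.005,0,0.05],"delta_rot":[0,0,0]},{"gripper":-0.4,"linear":[0.005,0,0.1],"delta_rot":[0,0,0]},{"gripper":-0.4,"linear":[0.005,0,0.15],"delta_rot":[0,0,0]}]'

```text
clock: 66.85
position: [0.4857, -0.0058, 0.2265]
ee_rot: [-0.001, 0.695, 0.719, -0.0]
contact_force: [1.7, -0.2, -0.8]
width: 0.0598
gripper_force: 0.0
```

Call:
send_rows --increments '[{"gripper":-0.4,"linear":[-0.03,0.02,0.04],"delta_rot":[0,0,0]},{"gripper":-0.4,"linear":[-0.06,0.04,0.05],"delta_rot":[0,0,0]},{"gripper":-0.4,"linear":[-0.08,0.05,0.05],"delta_rot":[0,0,0]},{"gripper":-0.4,"linear":[-0.08,0.05,0.05],"delta_rot":[0,0,0]},{"gripper":-0.4,"linear":[-0.08,0.05,0.05],"delta_rot":[0,0,0]},{"gripper":-0.4,"linear":[-0.08,0.05,0.05],"delta_rot":[0,0,0]}]'

```text
clock: 67.45
position: [0.4072, 0.0437, 0.2748]
ee_rot: [0.0, 0.695, 0.719, -0.0]
contact_force: [0.1, 0.1, -1.2]
width: 0.0598
gripper_force: 0.0
```

```bash
python3 - <<'E'
from h import *
t,s=grab("top"),grab("side")
for c in("yellow","blue","green"):
  print(c,[(b[0],atz(s,b[0],.049).round(3)) for b in blobs(s,c,(350,300,530,460),10) if b[1]<200],[(b[0],atz(t,b[0],.049).round(3)) for b in blobs(t,c,(400,230,520,340),5) if b[1]<200])
cv2.imwrite("pics/f3.png",np.hstack([crop(t,130,100,390,290,400,300),crop(s,180,80,400,380,400,300)]))
E
```

```text
yellow [(array([448.6, 395.5]), array([ 0.451, -0.345,  0.049]))] [(array([484., 298.]), array([ 0.449, -0.348,  0.049]))]
blue [(array([473.6, 360.9]), array([ 0.544, -0.335,  0.049]))] [(array([478.6, 261.8]), array([ 0.542, -0.337,  0.049]))]
green [(array([403.3, 385. ]), array([ 0.414, -0.273,  0.049]))] [(array([456., 312.]), array([ 0.412, -0.276,  0.049]))]
```

View pics/f3.png

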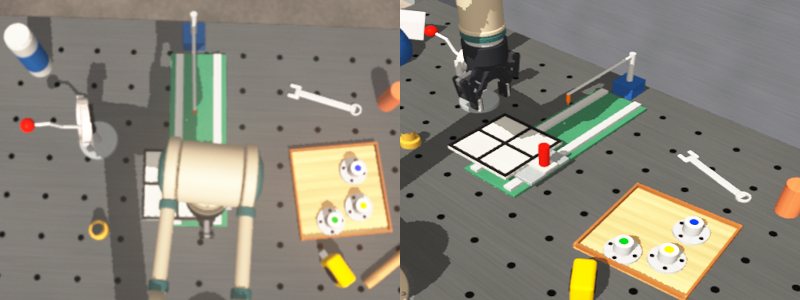

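```bash
python3 -c "
from rig import sign_off;print(sign_off())"
```

```text
the job is handed in; nothing more can be done
None
```

The job is handed in: the magnifier is aimed at the pointer tip (about 1°, by my own measurement). The yellow, blue and green marks (no red flange was there) each stood under the pointer, to about 1–2 mm, for over a second. The carrier is fully home, and all three flanges look flat in the tray; green was knocked about 2 cm late in the run but stayed inside.

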